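# Finish a necklace layout as a mirror image

## Task

Finish the necklace layout in the open pink tray, where three beads of a straight row already lie on the left half: lay the flat oval stone in the very middle of the tray, lengthwise in line with the row, and set the domed round stone centred on top of it. Then lay the matching square, tube and ring along the same line on the right half, as the mirror image of the left: each lies flat, as far from the middle of the tray as its twin, and turned the same way. Leave the three beads already laid where they are.

Things in the scene. Friction and masses are not known exactly. Their poses are not given: they have to be found in the camera images.
- layout_tray: Fixed open pink tray, no compartments, 225 (x) by 357 mm (y), walls 25 mm high, 6 thick, floor 4 mm above the worktop. On the robot's left or right side, turned up to 7 degrees. Origin: its middle, at worktop level; x away from the robot, y to the robot's left. The row lies on the y axis (x = 0): the laid beads' centres are 56, 100 and 144 mm left of the middle.
- sorting_tray: Fixed low tray, lilac walls, 212 (x) by 312 mm (y), 2 by 3 square compartments 98 mm wide, centres 100 mm apart; walls 12 mm high, floor 4 mm above the worktop. Five hold a loose piece each, the far right one only tiny brass beads. Stands beside the layout tray. Origin: its middle, at worktop level; x away from the robot, y to its left.
- laid_square: The laid square bead: square cushion-shaped bead of dark grey stone, 30 x 30 mm, 15 mm high, rounded edges. Already laid in the layout tray, on its left half, in the row; which of the three row places it has varies. Loose, must stay put. Origin: centre of its underside; its axes are parallel to the tray's.
- laid_tube: The laid tube bead: square-section tube bead of dark grey stone, 36 mm long along its y axis, 18 mm wide (x), 18 mm high. Already laid in the layout tray, on its left half, in the row; which of the three row places it has varies. Loose, must stay put. Origin: centre of its underside; its axes are parallel to the tray's.
- laid_ring: The laid ring: flat ring (donut) of dark grey stone, 38 mm outside, 16 mm hole, 11 mm high, lying flat. Already laid in the layout tray, on its left half, in the row; which of the three row places it has varies. Loose, must stay put. Origin: centre of its underside; its axes are parallel to the tray's.
- loose_square: The loose square bead, 28 g: square cushion-shaped bead of dark grey stone, 30 x 30 mm, 15 mm high, rounded edges. Starts flat in the sorting tray, near the middle of one of its square compartments (which one varies), turned up to 50 degrees. Origin: centre of its underside, z up.
- loose_tube: The loose tube bead, 28 g: square-section tube bead of dark grey stone, 36 mm long along its y axis, 18 mm wide (x), 18 mm high. Starts flat in the sorting tray, near the middle of one of its square compartments (which one varies), turned up to 50 degrees. Origin: centre of its underside, z up.
- loose_ring: The loose ring, 25 g: flat ring (donut) of dark grey stone, 38 mm outside, 16 mm hole, 11 mm high, lying flat. Starts flat in the sorting tray, near the middle of one of its square compartments (which one varies), turned up to 50 degrees. Origin: centre of its underside, z up.
- oval: Flat oval slab of dark grey stone with a level top and straight upright flanks, 56 mm long (its y axis), 38 mm wide (x), 11 mm thick, 52 g. Starts flat in the sorting tray, near the middle of one of its square compartments (which one varies), turned up to 50 degrees. Origin: centre of its underside, z up.
- dome: Domed round stone (cabochon), dark grey, 30 mm across, flat underside, upright edge 8 mm high, 14 mm high at the crown, 20 g. Starts flat in the sorting tray, near the middle of one of its square compartments (which one varies), turned up to 50 degrees. Origin: centre of its underside, z up.
There are look-alikes about, which are no part of the job. What is shaped like the laid_tube but purple is not meant. What is shaped like the oval but purple is not meant.

How it is judged:
By the outcome, as a careful person would: the job done as asked, in the order asked, and still so for the second after the job is handed in, with the robot touching nothing.
It also fails if it takes over 115 s, if anything falls off the work surface, if the arm or the gripper's body presses on something with over 40 N, if the wrist force passes 120 N, or if a joint passes its speed limit or range.

## Robot

A 6-joint arm with a two-finger parallel gripper is mounted at the origin on the work surface. World frame = base frame: x ahead of the robot, y to its left, z up, the work surface at z = 0. Lengths are in mm, angles in rad, forces in N, time in s.
With the tool pointing down it reaches from about 350 to 775 mm from the base axis. Payload 5.5 kg.
Tool frame: the origin (TCP) lies at the very end of the fingers, on their centre line; the grasp point (between the pads) lies 19 mm behind it (r.grip_point_offset is the distance from the TCP to the grasp point, in mm); x points along the fingers, z is the direction in which the jaws open and shut, and the axes are right-handed (so a half turn about x gives the same grasp; the last joint's range is limited). The gripper opens to 85 mm and grips with 20 to 120 N. Pads are 22 mm wide; open, the fingers measure 114 mm over their backs; the gripper's body (76 mm by 85 mm) begins 54 mm behind the grasp point. The pads swing forward as they close: fully open they stand 13 mm farther back than shut.
Start: joints at [1.071, 0.313, 0.046, 1.304, 0, 1.431], TCP at [202.477, 538.215, 231.323] pointing down, gripper open.
Joint ranges: [-2.76, 2.76], [-0.86, 1.69], [-1.03, 1.26], [-2.2, 2.34], [-1.47, 1.5], [-3.14, 3.14]. Speed limits (rad/s): [2.57, 2.57, 3.14, 3.14, 3.14, 3.14].

## Interface

Orientations are given as a 3x3 rotation matrix whose columns are the frame's x, y, z axes.
In Python, from workcell import sensors, snapshot, ticket, r gives the robot as it stands.
- The arm moves only by the tool drive_tool, never from a script. Its argument "rows" is a list of rows, each an object of numbers: "x", "y", "z": the shift along the tool's x, y, z in mm; "roll": the turn about the tool's x in degrees; "fingers": the finger opening in mm, from 0 to 85.4. A call has 1 to 20 rows; each row shifts and turns the commanded pose from where the row before left it, along the tool's axes as they then stand; what a row does not reach is not made up. A row lasts 1/12 s, in which the tool goes at most 41.7 mm and 7.16 degrees, less where a joint would pass 70% of its speed; a pose out of reach is approached as far as the arm can. A call with a gripper value outside its range is refused whole. The fingers move at their own pace and stop on an object; "newtons" is the grip in N (left out, the last holds). Time passes only in rows, so rows that do not move let the fingers close. It gives the time, the measured TCP pose, the force and the opening at its end, in the units of the state.
- sensors.get_obs(): the state, without advancing time (a new reading comes with each control period).
- snapshot(name): name is "scene" or "top"; returns a dict with "color" (400x640x3 uint8, blue, green, red), "vfov" (degrees; the focal length in pixels is half the picture's height over the tangent of half this angle, whatever the lens; pixels are square), "cx", "cy" (the principal point, pixels), "xyz" and "attitude" of the camera in the world. Camera axes: x right, y up, looking along -z (the intrinsics and any distortion apply to the point x, -y, -z); pixel columns grow to the right and rows downward; lengths in mm; the calibration is good to about 2 mm. A picture is of the moment at which its call begins. There is no depth.
- ticket.sign_off(): hands the job in, once; it reports no verdict.
The state is a dict: "clock": time; "joints": joint angles; "joint_velocities": joint speeds; "joint_efforts": joint torques, N m; "eef_pos": TCP position; "orientation": TCP orientation; "wrist_force": force on the tool from outside, world axes, zero at the start; "torque": the same for the moment, N m; "opening": finger opening in mm.
Only numpy, scipy, OpenCV 4.12 (cv2) and the standard library are available. Lean on these libraries where they do the work, as an engineer would, in place of code of your own. Each camera call takes 0.05 s, during which the arm holds its last target.

## Working session

There is one attempt and no reset: what is moved stays moved. The work goes in short steps, Python scripts to look and compute and a tool call to move; the robot and the scene stay as the last step left them, time stands still between calls to the robot, and variables do not carry over. Pictures are saved under pics/ and viewed, and the job is handed in when it is done.

Besides the shell and the picture viewer there is one more tool, called as a command line: name --argument value ..., lists and objects as JSON in quotes. drive_tool: Moves the arm, as the interface text tells. Its arguments: {"type":"object","properties":{"rows":{"type":"array"},"newtons":{"type":"number"}},"required":["rows"]}

```bash
mkdir -p pics; ls
cat > h.py <<'E'
import numpy as np, cv2
from workcell import sensors, snapshot, ticket, r
E
python3 - <<'E'
from h import *
o=sensors.get_obs()
for k,v in o.items(): print(k,np.round(v,3).tolist())
print(r.grip_point_offset,[a for a in dir(r) if a[0]!='_'])
for n in ("scene","top"):
    s=snapshot(n); cv2.imwrite(f"pics/{n}0.png",s["color"])
    print(n,{k:(np.round(v,4).tolist() if not isinstance(v,(str,dict)) else v) for k,v in s.items() if k!="color"})
E
```

```text
pics
clock 0.0
joints [1.071, 0.314, 0.045, 1.304, 0.0, 1.431]
joint_velocities [-0.001, 0.001, -0.001, -0.0, -0.002, -0.001]
joint_efforts [-0.0, -48.063, 29.854, 0.019, -0.0, 0.0]
eef_pos [202.195, 537.72, 230.374]
orientation [[-0.001, -0.936, 0.352], [-0.002, 0.352, 0.936], [-1.0, 0.0, -0.002]]
wrist_force [0.409, -0.713, -0.566]
torque [0.013, 0.017, -0.026]
opening 85.46
18.700000000000003 ['Unreachable', 'grip_point_offset']
scene {'vfov': 55.2828, 'cx': 325.3011, 'cy': 203.6531, 'xyz': [1135.2693, 164.9531, 797.7637], 'attitude': [[-0.2761, -0.7603, 0.5879], [0.9611, -0.218, 0.1694], [-0.0006, 0.6119, 0.791]]}
top {'vfov': 53.9509, 'cx': 325.1787, 'cy': 201.3938, 'xyz': [479.94, 29.9821, 782.7599], 'attitude': [[-0.018, 0.9928, -0.1182], [-0.9995, -0.0148, 0.0282], [0.0263, 0.1187, 0.9926]]}
```

View pics/scene0.png

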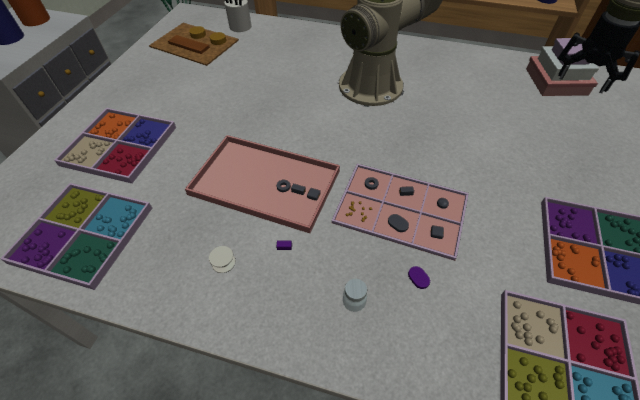

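View pics/top0.png

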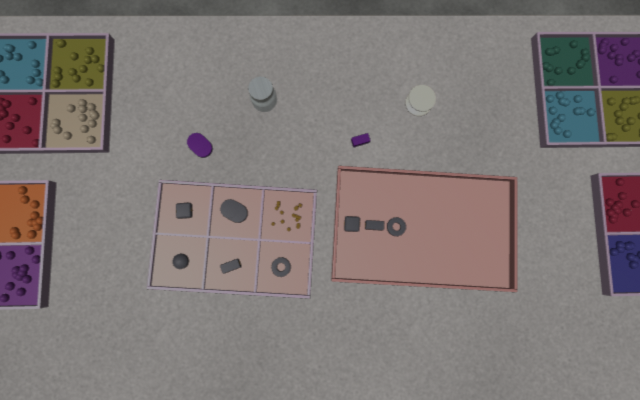

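```bash
cat >> h.py <<'E'
def ray(s,px):
    px=np.atleast_2d(px).astype(float); H=s["color"].shape[0]
    f=H/2/np.tan(np.radians(s["vfov"])/2)
    d=np.c_[(px[:,0]-s["cx"])/f,-(px[:,1]-s["cy"])/f,-np.ones(len(px))]
    return np.array(s["xyz"]),d@np.array(s["attitude"]).T
def onz(s,px,z):
    o,d=ray(s,px); return (o+d*((z-o[2])/d[:,2])[:,None])[:,:2]
def proj(s,P):
    P=np.atleast_2d(P); H=s["color"].shape[0]; f=H/2/np.tan(np.radians(s["vfov"])/2)
    c=(P-np.array(s["xyz"]))@np.array(s["attitude"])
    return np.c_[s["cx"]-f*c[:,0]/c[:,2], s["cy"]+f*c[:,1]/c[:,2]]
def darkblobs(s,roi,thr=95,amin=60):
    x0,y0,x1,y1=roi; k=4
    im=cv2.resize(s["color"][y0:y1,x0:x1],None,fx=k,fy=k,interpolation=cv2.INTER_CUBIC)
    m=(im[:,:,2]<thr).astype(np.uint8)
    cs,_=cv2.findContours(m,cv2.RETR_EXTERNAL,cv2.CHAIN_APPROX_NONE)
    out=[]
    for c in cs:
        if cv2.contourArea(c)<amin*k*k: continue
        out.append((c[:,0,:]+0.5)/k-0.5+[x0,y0])
    return out
E
python3 - <<'E'
from h import *
s=snapshot("top"); 
cv2.imwrite("pics/crop1.png",cv2.resize(s["color"][160:305,140:340],None,fx=4,fy=4,interpolation=cv2.INTER_CUBIC))
cv2.imwrite("pics/crop2.png",cv2.resize(s["color"][160:305,325:525],None,fx=4,fy=4,interpolation=cv2.INTER_CUBIC))
print(s["color"][225,450],s["color"][224,351], s["color"][210,234])
E
```

```text
[117 122 155] [78 74 74] [83 79 79]
```

View pics/crop1.png

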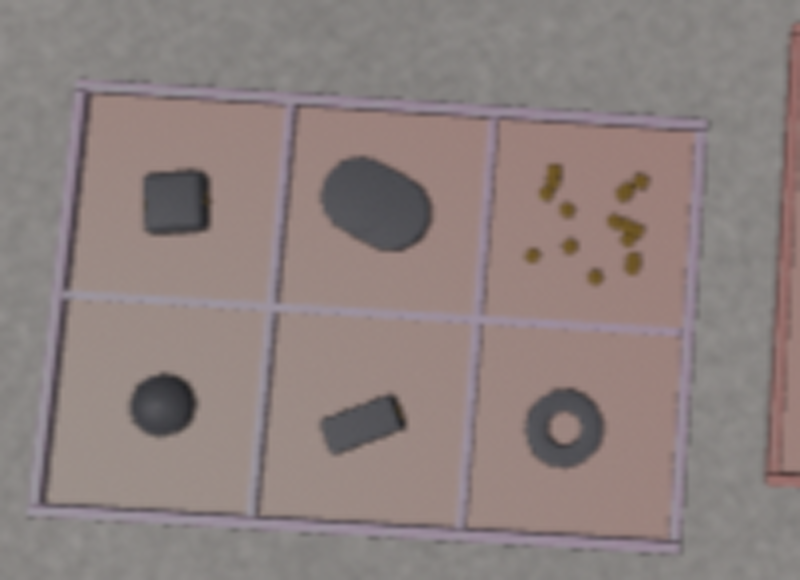

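View pics/crop2.png

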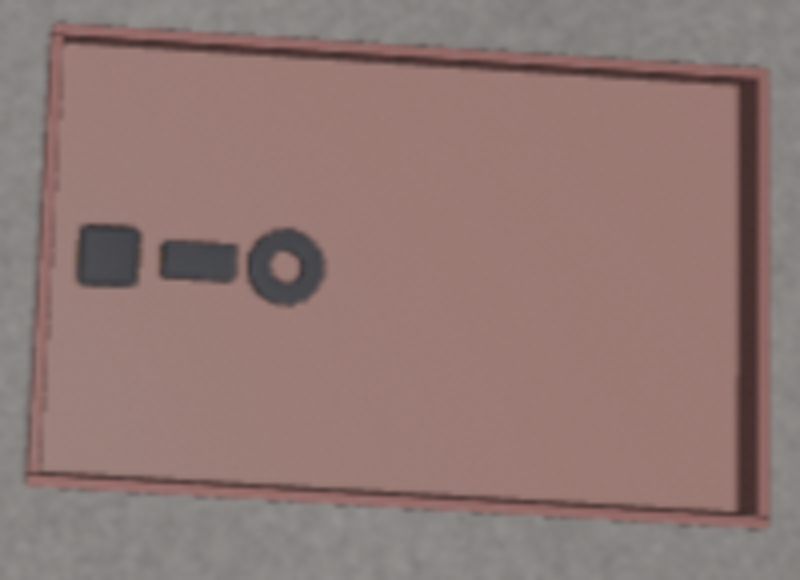

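Run:
```python
from h import *
s=snapshot("top"); t=snapshot("scene")
# layout tray rim by hue mask
def rim(s,seed):
    im=cv2.resize(s["color"],None,fx=4,fy=4,interpolation=cv2.INTER_CUBIC).astype(int)
    m=((im[:,:,2]-im[:,:,1]>20)).astype(np.uint8)
    n,l,st,c=cv2.connectedComponentsWithStats(m)
    return m,l,st
for s_,seed in ((s,(450,230)),(t,(250,200))):
    m,l,st=rim(s_,seed)
    i=l[seed[1]*4,seed[0]*4]; mm=(l==i).astype(np.uint8)
    c=max(cv2.findContours(mm,cv2.RETR_EXTERNAL,cv2.CHAIN_APPROX_NONE)[0],key=cv2.contourArea)
    print(st[i]/4)
    P=cv2.approxPolyDP(cv2.convexHull(c),20,True)[:,0]; P=(P+.5)/4-.5
    print(P.tolist())
    Q=onz(s_,P,25); print(Q.round(1).tolist(), np.linalg.norm(Q-np.roll(Q,1,0),axis=1).round(1))
for s_,roi in ((s,(150,180,315,300)),(s,(330,165,520,290)),(t,(355,170,465,250)),(t,(270,170,330,205))):
    print('--')
    for c in darkblobs(s_,roi,100 if s_ is s else 90,40):
        (cx,cy),(w,h),a=cv2.minAreaRect(c.astype(np.float32)); Q=onz(s_,c,12)
        (X,Y),(W,Hh),A=cv2.minAreaRect(Q.astype(np.float32))
        print(np.round([cx,cy],1),'world z12',np.round([X,Y,W,Hh,A],1))
```

```text
[  331.5    165.75   186.     126.5  81459.  ]
[[337.625, 166.125], [516.375, 176.875], [516.875, 290.625], [331.875, 280.875]]
[[639.6, -17.3], [613.5, -371.7], [392.6, -355.8], [418.1, -1.5]] [222.1 355.4 221.5 355.1]
[  185.     135.25   154.75    96.25 31052.5 ]
[[184.625, 188.125], [226.375, 134.875], [339.125, 165.125], [309.875, 230.875]]
[[613.5, -372.2], [393.4, -354.7], [420.4, -1.0], [651.4, -13.5]] [360.7 220.7 354.7 231.3]
--
[230.5 265.5] world z12 [450.2 192.6  18.4  38.   19.5]
[280.6 266.6] world z12 [446.2  96.4  35.7  36.9  30.6]
[180.4 260.8] world z12 [460.9 288.6  29.1  30.7  19.5]
[152.8 260.2] world z12 [463.3 341.1   3.3  96.5  85.6]
[183.9 210.1] world z12 [558.7 284.2  30.8  31.6   2.9]
[233.8 210.7] world z12 [556.2 187.4  55.   37.6  62.6]
[158.9 207.2] world z12 [565.4 332.8   3.1  95.9  85.5]
--
[374.  224.8] world z12 [523.8 -87.3  37.6  18.8  85.5]
[396.  226.2] world z12 [ 520.4 -130.7   37.1   37.    87.9]
[351.7 223.5] world z12 [527.2 -43.3  30.3  30.9  85.2]
[427.1 228.5] world z12 [ 516.4 -190.4  350.2  217.4   85.6]
--
[390.1 239.5] world z12 [613.4 176.1 178.5   8.   85.5]
[436.7 231.9] world z12 [559.8 283.9  36.8  31.1   3.7]
[397.9 222.9] world z12 [559.2 187.8  56.   42.2  61.4]
[440.8 218.6] world z12 [516.5 289.5  97.    6.4  85.3]
[401.3 207.3] world z12 [508.6 188.2  94.4   5.9  85.5]
[442.2 202.9] world z12 [464.7 288.7  35.1  28.9   4.9]
[406.  190.8] world z12 [449.8 192.1  30.5  39.9  19. ]
[446.7 189.5] world z12 [415.4 295.3  94.6   6.7  85.4]
[371.  183.1] world z12 [449.3  96.8  44.3  36.6  12.4]
[409.9 179.7] world z12 [407.7 195.6  94.6   6.6  85.6]
--
[313.2 193.9] world z12 [528.5 -43.5  31.9  37.2  86.8]
[290.7 186.7] world z12 [ 521.9 -108.5   42.5   81.3    4. ]
```

drive_tool --rows '[{"roll":6.92,"x":5,"fingers":50},{"roll":6.92,"x":5,"fingers":50},{"roll":6.92,"x":5,"fingers":50},{"roll":6.92,"x":5,"fingers":50},{"roll":6.92,"x":5,"fingers":50},{"roll":6.92,"x":5,"fingers":50},{"roll":6.92,"x":5,"fingers":50},{"roll":6.92,"x":5,"fingers":50},{"roll":6.92,"x":5,"fingers":50},{"roll":6.92,"x":5,"fingers":50},{"roll":6.92,"x":5,"fingers":50},{"roll":6.92,"x":5,"fingers":50},{"roll":6.92,"x":5,"fingers":50},{"roll":6.92,"x":5,"fingers":50},{},{}]'

```text
invalid input
```

```bash
cat >> h.py <<'E'
def go(x,y,z,psi):
    o=sensors.get_obs(); p=np.array(o["eef_pos"]); R=np.array(o["orientation"])
    a=np.degrees(np.arctan2(R[1,2],R[0,2])); d=(a-psi+90)%180-90   # roll needed
    R2=R@cv2.Rodrigues(np.radians(d)*np.array([1.,0,0]))[0]
    t=np.array([x,y,z])-p
    print("t",round(o["clock"],2),"pos",p.round(1),"psi",round(a,2),"open",round(o["opening"],1),"F",np.round(o["wrist_force"],1),"j6",round(o["joints"][5],2))
    print("tilt",R[2,0].round(4), "roll",round(d,2)," then shift (after roll)",(R2.T@t).round(1)," (before roll)",(R.T@t).round(1))
E
python3 -c "
from h import *
go(557,188,60,-27.5)"
```

```text
t 0.25 pos [202.4 538.  230.9] psi 69.38 open 85.3 F [ 0.1 -0.4  0.1] j6 1.43
tilt -1.0 roll -83.12  then shift (after roll) [ 171.   146.6 -476.2]  (before roll) [ 171.  -455.2 -202.6]
```

drive_tool --rows '[{"roll":-6.93,"x":5,"fingers":50},{"roll":-6.93,"x":5,"fingers":50},{"roll":-6.93,"x":5,"fingers":50},{"roll":-6.93,"x":5,"fingers":50},{"roll":-6.93,"x":5,"fingers":50},{"roll":-6.93,"x":5,"fingers":50},{"roll":-6.93,"x":5,"fingers":50},{"roll":-6.93,"x":5,"fingers":50},{"roll":-6.93,"x":5,"fingers":50},{"roll":-6.93,"x":5,"fingers":50},{"roll":-6.93,"x":5,"fingers":50},{"roll":-6.93,"x":5,"fingers":50},{"x":0},{"x":0}]' --newtons 40

```text
invalid input
```

```bash
python3 -c "
from h import *
go(557,188,60,-27.5)"
```

```text
t 0.25 pos [202.4 538.  230.9] psi 69.38 open 85.3 F [ 0.1 -0.4  0.1] j6 1.43
tilt -1.0 roll -83.12  then shift (after roll) [ 171.   146.6 -476.2]  (before roll) [ 171.  -455.2 -202.6]
```

Still refused; maybe every key is required in a row.

drive_tool --rows '[{"x":5,"y":0,"z":0,"roll":-6.9,"fingers":50}]'

```text
clock: 0.33
eef_pos: [202.7, 538.6, 226.9]
orientation: [[0.001, -0.972, 0.236], [0.001, 0.236, 0.972], [-1.0, -0.0, 0.001]]
wrist_force: [-0.6, 0.5, 0.4]
opening: 75.2
```

drive_tool --rows '[{"x":5,"y":0,"z":0,"roll":-6.93,"fingers":50},{"x":5,"y":0,"z":0,"roll":-6.93,"fingers":50},{"x":5,"y":0,"z":0,"roll":-6.93,"fingers":50},{"x":5,"y":0,"z":0,"roll":-6.93,"fingers":50},{"x":5,"y":0,"z":0,"roll":-6.93,"fingers":50},{"x":5,"y":0,"z":0,"roll":-6.93,"fingers":50},{"x":5,"y":0,"z":0,"roll":-6.93,"fingers":50},{"x":5,"y":0,"z":0,"roll":-6.93,"fingers":50},{"x":5,"y":0,"z":0,"roll":-6.93,"fingers":50},{"x":5,"y":0,"z":0,"roll":-6.93,"fingers":50},{"x":5,"y":0,"z":0,"roll":-6.93,"fingers":50},{"x":0,"y":0,"z":0,"roll":0,"fingers":50},{"x":0,"y":0,"z":0,"roll":0,"fingers":50}]' --newtons 40

```text
clock: 1.42
eef_pos: [202.3, 537.9, 171.0]
orientation: [[-0.0, -0.464, -0.886], [-0.001, -0.886, 0.464], [-1.0, 0.001, 0.0]]
wrist_force: [0.6, 0.1, 0.4]
opening: 49.8
```

```bash
python3 -c "
from h import *
go(557,188,60,-27.5)"
```

```text
t 1.42 pos [202.3 537.9 171. ] psi 152.32 open 49.8 F [0.6 0.1 0.4] j6 -0.02
tilt -1.0 roll -0.18  then shift (after roll) [ 111.1  146.5 -476.2]  (before roll) [ 111.1  145.1 -476.6]
```

drive_tool --rows '[{"x":0,"y":10.4,"z":-34,"roll":-0.2,"fingers":50},{"x":0,"y":10.4,"z":-34,"roll":0,"fingers":50},{"x":0,"y":10.4,"z":-34,"roll":0,"fingers":50},{"x":0,"y":10.4,"z":-34,"roll":0,"fingers":50},{"x":0,"y":10.4,"z":-34,"roll":0,"fingers":50},{"x":0,"y":10.4,"z":-34,"roll":0,"fingers":50},{"x":0,"y":10.4,"z":-34,"roll":0,"fingers":50},{"x":0,"y":10.4,"z":-34,"roll":0,"fingers":50},{"x":0,"y":10.4,"z":-34,"roll":0,"fingers":50},{"x":0,"y":10.4,"z":-34,"roll":0,"fingers":50},{"x":15,"y":10.4,"z":-34,"roll":0,"fingers":50},{"x":25,"y":10.4,"z":-34,"roll":0,"fingers":50},{"x":25,"y":10.4,"z":-34,"roll":0,"fingers":50},{"x":25,"y":10.4,"z":-34,"roll":0,"fingers":50},{"x":20,"y":0,"z":0,"roll":0,"fingers":50},{"x":0,"y":0,"z":0,"roll":0,"fingers":50},{"x":0,"y":0,"z":0,"roll":0,"fingers":50}]'

```text
clock: 2.83
eef_pos: [554.4, 193.2, 63.6]
orientation: [[-0.003, -0.461, -0.887], [-0.0, -0.887, 0.461], [-1.0, 0.002, 0.003]]
wrist_force: [0.2, 0.3, 0.5]
opening: 49.7
```

```bash
python3 -c "
from h import *
go(557,188,6,-27.5)
for n in ('top','scene'):
    s=snapshot(n); x,y={'top':(190,160),'scene':(330,160)}[n]
    cv2.imwrite(f'pics/a_{n}.png',cv2.resize(s['color'][y:y+130,x:x+160],None,fx=4,fy=4))
"
```

```text
t 2.83 pos [554.4 193.2  63.6] psi 152.56 open 49.7 F [0.2 0.3 0.5] j6 -0.89
tilt -1.0 roll 0.06  then shift (after roll) [57.6  3.3 -4.8]  (before roll) [57.6  3.3 -4.8]
```

View pics/a_scene.png

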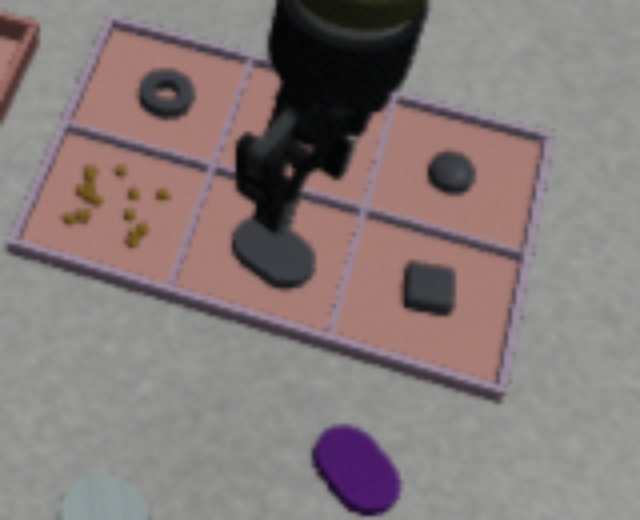

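drive_tool --rows '[{"x":10,"y":3.3,"z":-4.8,"roll":0,"fingers":50},{"x":12,"y":0,"z":0,"roll":0,"fingers":50},{"x":12,"y":0,"z":0,"roll":0,"fingers":50},{"x":8,"y":0,"z":0,"roll":0,"fingers":50},{"x":0,"y":0,"z":0,"roll":0,"fingers":50},{"x":0,"y":0,"z":0,"roll":0,"fingers":50},{"x":0,"y":0,"z":0,"roll":0,"fingers":50}]'

```text
clock: 3.52
eef_pos: [558.7, 188.8, 23.2]
orientation: [[0.001, -0.458, -0.889], [0.0, -0.889, 0.458], [-1.0, -0.001, -0.001]]
wrist_force: [-0.0, 0.1, -0.0]
opening: 50.0
```

```bash
python3 -c "
from h import *
go(557,188,6,-27.5)
"
```

```text
t 3.52 pos [558.7 188.8  23.2] psi 152.74 open 50.0 F [-0.   0.1 -0. ] j6 -0.91
tilt -1.0 roll 0.24  then shift (after roll) [17.2  1.5  1.2]  (before roll) [17.2  1.5  1.2]
```

drive_tool --rows '[{"x":6,"y":1.2,"z":1,"roll":0.2,"fingers":50},{"x":6,"y":0,"z":0,"roll":0,"fingers":50},{"x":5,"y":0,"z":0,"roll":0,"fingers":50},{"x":0,"y":0,"z":0,"roll":0,"fingers":50},{"x":0,"y":0,"z":0,"roll":0,"fingers":50}]'

```text
clock: 3.93
eef_pos: [556.3, 187.7, 4.8]
orientation: [[-0.001, -0.462, -0.887], [-0.0, -0.887, 0.462], [-1.0, 0.001, 0.001]]
wrist_force: [-0.2, 0.7, 0.8]
opening: 50.0
```

```bash
python3 -c "
from h import *
go(557,188,6,-27.5)
"
```

```text
t 3.93 pos [556.3 187.7   4.8] psi 152.51 open 50.0 F [-0.2  0.7  0.8] j6 -0.9
tilt -1.0 roll 0.01  then shift (after roll) [-1.2 -0.5 -0.5]  (before roll) [-1.2 -0.5 -0.5]
```

drive_tool --rows '[{"x":-1,"y":0,"z":0,"roll":0,"fingers":40},{"x":0,"y":0,"z":0,"roll":0,"fingers":34},{"x":0,"y":0,"z":0,"roll":0,"fingers":34},{"x":0,"y":0,"z":0,"roll":0,"fingers":34},{"x":0,"y":0,"z":0,"roll":0,"fingers":34},{"x":0,"y":0,"z":0,"roll":0,"fingers":34}]' --newtons 40

```text
clock: 4.43
eef_pos: [557.2, 188.0, 6.8]
orientation: [[0.001, -0.461, -0.887], [0.0, -0.887, 0.461], [-1.0, -0.001, -0.001]]
wrist_force: [-0.3, 0.3, 2.3]
opening: 36.4
```

```bash
python3 -c "
from h import *
go(516.2,-186.7,60,-4.25)
"
```

```text
t 4.43 pos [557.2 188.    6.8] psi 152.52 open 36.4 F [-0.3  0.3  2.3] j6 -0.9
tilt -1.0 roll -23.23  then shift (after roll) [-53.3 376.6  13.1]  (before roll) [ -53.3  351.3 -136.6]
```

drive_tool --rows '[{"x":-10,"y":0,"z":0,"roll":0,"fingers":30},{"x":-20,"y":0,"z":0,"roll":0,"fingers":30},{"x":-25,"y":0,"z":0,"roll":-4,"fingers":30},{"x":-15,"y":0,"z":0,"roll":-6,"fingers":30},{"x":0,"y":0,"z":0,"roll":-6,"fingers":30},{"x":0,"y":0,"z":0,"roll":-5,"fingers":30},{"x":0,"y":0,"z":0,"roll":-2.2,"fingers":30},{"x":0,"y":0,"z":0,"roll":0,"fingers":30}]'

```text
clock: 5.1
eef_pos: [556.8, 187.9, 77.0]
orientation: [[0.0, -0.074, -0.997], [0.0, -0.997, 0.074], [-1.0, -0.0, -0.0]]
wrist_force: [-0.2, 0.5, -1.6]
opening: 37.0
```

```bash
python3 -c "
from h import *
go(516.2,-186.7,60,-4.25)
for n in ('top','scene'):
    s=snapshot(n); x,y={'top':(190,160),'scene':(330,160)}[n]
    cv2.imwrite(f'pics/b_{n}.png',cv2.resize(s['color'][y:y+130,x:x+160],None,fx=4,fy=4))
"
```

```text
t 5.1 pos [556.8 187.9  77. ] psi 175.77 open 37.0 F [-0.2  0.5 -1.6] j6 -1.31
tilt -1.0 roll 0.02  then shift (after roll) [ 17.  376.6  12.7]  (before roll) [ 17.  376.6  12.8]
```

View pics/b_scene.png

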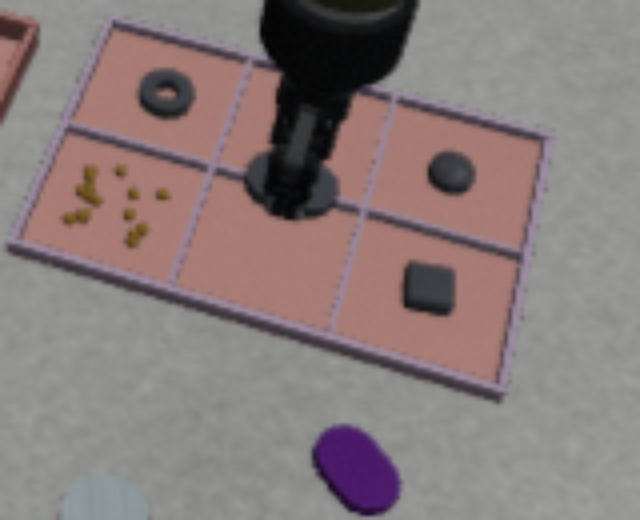

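drive_tool --rows '[{"x":0,"y":20,"z":1.2,"roll":0,"fingers":30},{"x":0,"y":35.5,"z":1.2,"roll":0,"fingers":30},{"x":0,"y":35.5,"z":1.2,"roll":0,"fingers":30},{"x":0,"y":35.5,"z":1.2,"roll":0,"fingers":30},{"x":0,"y":35.5,"z":1.2,"roll":0,"fingers":30},{"x":0,"y":35.5,"z":1.2,"roll":0,"fingers":30},{"x":0,"y":35.5,"z":1.2,"roll":0,"fingers":30},{"x":0,"y":35.5,"z":1.2,"roll":0,"fingers":30},{"x":0,"y":35.5,"z":1.2,"roll":0,"fingers":30},{"x":0,"y":35.5,"z":1,"roll":0,"fingers":30},{"x":0,"y":25,"z":1,"roll":0,"fingers":30},{"x":5,"y":12,"z":0,"roll":0,"fingers":30},{"x":12,"y":0,"z":0,"roll":0,"fingers":30},{"x":12,"y":0,"z":0,"roll":0,"fingers":30},{"x":10,"y":0,"z":0,"roll":0,"fingers":30},{"x":0,"y":0,"z":0,"roll":0,"fingers":30},{"x":0,"y":0,"z":0,"roll":0,"fingers":30}]'

```text
clock: 6.62
eef_pos: [515.3, -185.7, 36.6]
orientation: [[-0.002, -0.074, -0.997], [0.001, -0.997, 0.074], [-1.0, -0.001, 0.002]]
wrist_force: [0.6, 1.0, -1.1]
opening: 36.8
```

```bash
python3 -c "
from h import *
go(516.2,-186.7,7,-4.25)
for n in ('top','scene'):
    s=snapshot(n); x,y={'top':(325,160),'scene':(185,130)}[n]
    cv2.imwrite(f'pics/c_{n}.png',cv2.resize(s['color'][y:y+130,x:x+195],None,fx=4,fy=4))
"
```

```text
t 6.62 pos [ 515.3 -185.7   36.6] psi 175.74 open 36.8 F [ 0.6  1.  -1.1] j6 -1.99
tilt -1.0 roll -0.01  then shift (after roll) [29.6  1.  -1. ]  (before roll) [29.6  1.  -1. ]
```

View pics/c_top.png

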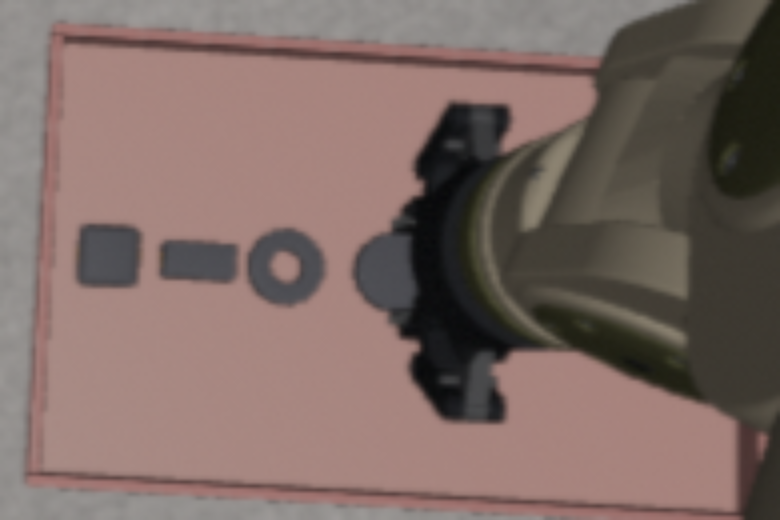

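drive_tool --rows '[{"x":8,"y":0.5,"z":-0.5,"roll":0,"fingers":30},{"x":8,"y":0.5,"z":-0.5,"roll":0,"fingers":30},{"x":6,"y":0,"z":0,"roll":0,"fingers":30},{"x":4,"y":0,"z":0,"roll":0,"fingers":30},{"x":0,"y":0,"z":0,"roll":0,"fingers":30},{"x":0,"y":0,"z":0,"roll":0,"fingers":30},{"x":0,"y":0,"z":0,"roll":0,"fingers":30}]'

```text
clock: 7.3
eef_pos: [517.0, -187.8, 11.4]
orientation: [[0.0, -0.075, -0.997], [0.0, -0.997, 0.075], [-1.0, -0.0, -0.0]]
wrist_force: [-0.6, 0.2, -0.3]
opening: 36.6
```

```bash
python3 -c "
from h import *
go(516.2,-186.7,7,-4.25)
o=onz(snapshot('top'),[[413.5,227.5]],34);print(o)
"
```

```text
t 7.3 pos [ 517.  -187.8   11.4] psi 175.71 open 36.6 F [-0.6  0.2 -0.3] j6 -1.99
tilt -1.0 roll -0.04  then shift (after roll) [ 4.4 -1.   0.8]  (before roll) [ 4.4 -1.   0.8]
[[ 516.22730851 -159.66063921]]
```

drive_tool --rows '[{"x":1.5,"y":-1.2,"z":0.6,"roll":0,"fingers":30},{"x":1.5,"y":-1,"z":0,"roll":0,"fingers":30},{"x":1,"y":0,"z":0,"roll":0,"fingers":30},{"x":0,"y":0,"z":0,"roll":0,"fingers":30},{"x":0,"y":0,"z":0,"roll":0,"fingers":30}]'

```text
clock: 7.77
eef_pos: [516.4, -185.4, 7.3]
orientation: [[-0.0, -0.075, -0.997], [0.0, -0.997, 0.075], [-1.0, -0.0, 0.0]]
wrist_force: [-0.0, -0.2, -1.6]
opening: 36.6
```

```bash
python3 -c "
from h import *
go(516.2,-185.2,7,-4.25)
"
```

```text
t 7.77 pos [ 516.4 -185.4    7.3] psi 175.72 open 36.6 F [-0.  -0.2 -1.6] j6 -1.99
tilt -1.0 roll -0.03  then shift (after roll) [ 0.3 -0.2  0.2]  (before roll) [ 0.3 -0.2  0.2]
```

Release slowly and go up, swinging back towards the sorting tray for a look.

drive_tool --rows '[{"x":0.3,"y":0,"z":0,"roll":0,"fingers":37},{"x":0,"y":0,"z":0,"roll":0,"fingers":40},{"x":0,"y":0,"z":0,"roll":0,"fingers":44},{"x":0,"y":0,"z":0,"roll":0,"fingers":50},{"x":0,"y":0,"z":0,"roll":0,"fingers":54},{"x":-8,"y":0,"z":0,"roll":0,"fingers":54},{"x":-20,"y":0,"z":0,"roll":0,"fingers":54},{"x":-30,"y":0,"z":0,"roll":0,"fingers":54},{"x":-20,"y":-20,"z":0,"roll":0,"fingers":50},{"x":0,"y":-36,"z":0,"roll":0,"fingers":50},{"x":0,"y":-36,"z":2,"roll":0,"fingers":50},{"x":0,"y":-36,"z":4,"roll":0,"fingers":50},{"x":0,"y":-36,"z":4,"roll":0,"fingers":46},{"x":0,"y":-36,"z":4,"roll":0,"fingers":46},{"x":0,"y":-36,"z":4,"roll":0,"fingers":46},{"x":0,"y":-36,"z":4,"roll":0,"fingers":46},{"x":0,"y":-36,"z":4,"roll":0,"fingers":46},{"x":0,"y":-36,"z":4,"roll":0,"fingers":46},{"x":0,"y":-36,"z":4,"roll":0,"fingers":46},{"x":0,"y":0,"z":0,"roll":0,"fingers":46}]'

```text
clock: 9.43
eef_pos: [510.6, 201.7, 86.0]
orientation: [[0.002, -0.068, -0.998], [0.003, -0.998, 0.068], [-1.0, -0.003, -0.001]]
wrist_force: [0.2, -0.7, 0.3]
opening: 45.9
```

```bash
cat >> h.py <<'E'
HZ=9.5
def look(name):
    s=snapshot("top"); t=snapshot("scene")
    cv2.imwrite(f'pics/{name}_top.png',cv2.resize(s['color'][160:300,325:525],None,fx=4,fy=4,interpolation=cv2.INTER_CUBIC))
    cv2.imwrite(f'pics/{name}_scene.png',cv2.resize(t['color'][130:235,185:345],None,fx=4,fy=4,interpolation=cv2.INTER_CUBIC))
    M=np.array([516.2,-186.7]); a=np.radians(-4.25); R=np.array([[np.cos(a),-np.sin(a)],[np.sin(a),np.cos(a)]])
    for nm,s_,roi,thr in (('top',s,(340,190,507,262),100),('scene',t,(215,155,325,205),80)):
        for c in darkblobs(s_,roi,thr,40):
            Q=(onz(s_,c,HZ)-M)@R
            (X,Y),(W,H),A=cv2.minAreaRect(Q.astype(np.float32)); m=cv2.moments(c.astype(np.float32))
            q=(onz(s_,[[m['m10']/m['m00'],m['m01']/m['m00']]],HZ)-M)@R
            print(nm,'tray xy rect',np.round([X,Y],1),'mom',q[0].round(1),'size',np.round([W,H],1),'ang',round(A,1))
E
python3 -c "
from h import *
go(464,289,60,-4.25)
look('d')
"
```

```text
t 9.43 pos [510.6 201.7  86. ] psi 176.09 open 45.9 F [ 0.2 -0.7  0.3] j6 -1.27
tilt -1.0 roll 0.34  then shift (after roll) [ 26.2 -83.5  53. ]  (before roll) [ 26.2 -83.9  52.5]
top tray xy rect [ 0.4 99.6] mom [ 0.5 99.4] size [36.3 18. ] ang 89.4
top tray xy rect [-0.2  1.7] mom [-0.4  1.8] size [55.1 36.9] ang 88.7
top tray xy rect [ 0.2 56.2] mom [ 0.1 56.1] size [36.1 36.3] ang 1.8
top tray xy rect [  0.7 143.7] mom [  0.5 143.8] size [29.7 29.6] ang 2.6
scene tray xy rect [111.4 -67.7] mom [110.  -72.8] size [14.  53.4] ang 0.1
scene tray xy rect [1.00e-01 1.43e+02] mom [  0.2 143.1] size [31.  35.4] ang 89.9
scene tray xy rect [-1.3 98.2] mom [-1.2 98.3] size [39.8 27.5] ang 90.0
scene tray xy rect [ 1.  56.5] mom [ 1.6 56.1] size [42.  35.8] ang 24.7
scene tray xy rect [0.9 1.2] mom [1.2 1.9] size [57.  41.7] ang 87.5
scene tray xy rect [-110.7   67.9] mom [-109.8   76.4] size [137.9  16.9] ang 89.8
```

View pics/d_top.png

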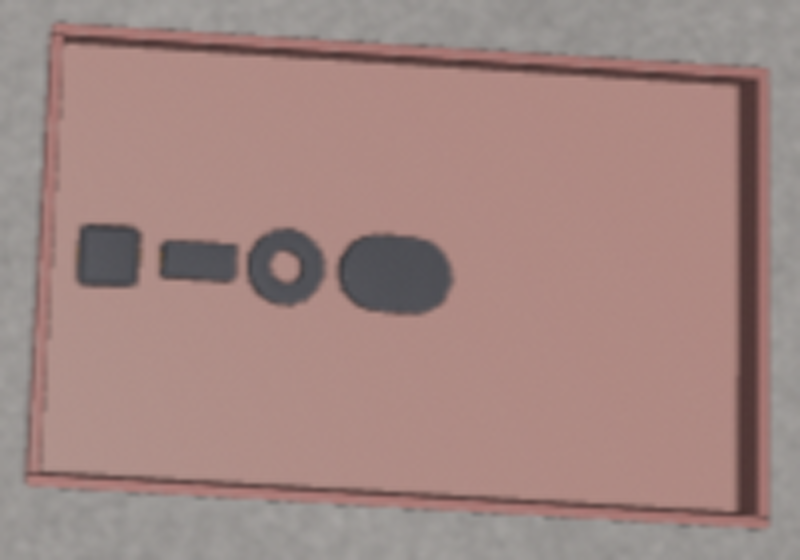

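```bash
python3 -c "
from h import *
go(516.3,-185,40,-4.25)
"
```

```text
t 9.53 pos [510.7 197.4  85.6] psi 175.91 open 46.1 F [-0.9  0.3 -0.5] j6 -1.28
tilt -1.0 roll 0.16  then shift (after roll) [ 45.7 381.  -33.9]  (before roll) [ 45.7 381.1 -32.9]
```

drive_tool --rows '[{"x":0,"y":21,"z":-3.9,"roll":0.1,"fingers":50},{"x":0,"y":36,"z":-3,"roll":0,"fingers":50},{"x":0,"y":36,"z":-3,"roll":0,"fingers":50},{"x":0,"y":36,"z":-3,"roll":0,"fingers":50},{"x":0,"y":36,"z":-3,"roll":0,"fingers":50},{"x":0,"y":36,"z":-3,"roll":0,"fingers":50},{"x":0,"y":36,"z":-3,"roll":0,"fingers":50},{"x":0,"y":36,"z":-3,"roll":0,"fingers":50},{"x":0,"y":36,"z":-3,"roll":0,"fingers":50},{"x":0,"y":36,"z":-3,"roll":0,"fingers":50},{"x":0,"y":26,"z":-3,"roll":0,"fingers":50},{"x":15,"y":10,"z":0,"roll":0,"fingers":50},{"x":20,"y":0,"z":0,"roll":0,"fingers":50},{"x":10,"y":0,"z":0,"roll":0,"fingers":50},{"x":0,"y":0,"z":0,"roll":0,"fingers":50},{"x":0,"y":0,"z":0,"roll":0,"fingers":50},{"x":0,"y":0,"z":0,"roll":0,"fingers":50}]'

```text
clock: 10.95
eef_pos: [515.8, -186.5, 40.8]
orientation: [[0.001, -0.076, -0.997], [-0.0, -0.997, 0.076], [-1.0, 0.0, -0.001]]
wrist_force: [0.2, 0.2, -0.7]
opening: 50.1
```

```bash
python3 -c "
from h import *
go(516.3,-185,7,-4.25)
"
```

```text
t 10.95 pos [ 515.8 -186.5   40.8] psi 175.62 open 50.1 F [ 0.2  0.2 -0.7] j6 -1.99
tilt -1.0 roll -0.13  then shift (after roll) [33.8 -1.6 -0.4]  (before roll) [33.8 -1.6 -0.4]
```

drive_tool --rows '[{"x":12,"y":-1,"z":-0.3,"roll":-0.1,"fingers":50},{"x":12,"y":0,"z":0,"roll":0,"fingers":50},{"x":9,"y":0,"z":0,"roll":0,"fingers":50},{"x":0,"y":0,"z":0,"roll":0,"fingers":50},{"x":0,"y":0,"z":0,"roll":0,"fingers":50},{"x":0,"y":0,"z":0,"roll":0,"fingers":42},{"x":0,"y":0,"z":0,"roll":0,"fingers":34},{"x":0,"y":0,"z":0,"roll":0,"fingers":30},{"x":0,"y":0,"z":0,"roll":0,"fingers":30},{"x":0,"y":0,"z":0,"roll":0,"fingers":30},{"x":0,"y":0,"z":0,"roll":0,"fingers":30},{"x":0,"y":0,"z":0,"roll":0,"fingers":30}]'

```text
clock: 11.95
eef_pos: [516.8, -185.7, 8.2]
orientation: [[0.002, -0.075, -0.997], [-0.001, -0.997, 0.075], [-1.0, 0.0, -0.002]]
wrist_force: [-0.6, 1.4, 5.7]
opening: 36.8
```

```bash
python3 -c "
from h import *
go(516.2,-186.7,7,-4.25)
"
```

```text
t 11.95 pos [ 516.8 -185.7    8.2] psi 175.72 open 36.8 F [-0.6  1.4  5.7] j6 -1.99
tilt -1.0 roll -0.03  then shift (after roll) [1.2 1.  0.6]  (before roll) [1.2 1.  0.6]
```

drive_tool --rows '[{"x":-1.5,"y":0,"z":0,"roll":0,"fingers":30},{"x":0,"y":0.9,"z":0.3,"roll":0,"fingers":30},{"x":0,"y":0.8,"z":0,"roll":0,"fingers":30},{"x":0,"y":0,"z":0,"roll":0,"fingers":30},{"x":0.8,"y":0,"z":0,"roll":0,"fingers":30},{"x":0,"y":0,"z":0,"roll":0,"fingers":30},{"x":0.2,"y":0,"z":0,"roll":0,"fingers":37},{"x":0,"y":0,"z":0,"roll":0,"fingers":40},{"x":0,"y":0,"z":0,"roll":0,"fingers":44},{"x":0,"y":0,"z":0,"roll":0,"fingers":50},{"x":0,"y":0,"z":0,"roll":0,"fingers":54},{"x":-8,"y":0,"z":0,"roll":0,"fingers":54},{"x":-20,"y":0,"z":0,"roll":0,"fingers":54},{"x":-30,"y":0,"z":0,"roll":0,"fingers":54},{"x":0,"y":0,"z":0,"roll":0,"fingers":46},{"x":0,"y":0,"z":0,"roll":0,"fingers":46}]'

```text
clock: 13.28
eef_pos: [517.3, -188.1, 68.0]
orientation: [[0.004, -0.075, -0.997], [-0.002, -0.997, 0.075], [-1.0, 0.002, -0.004]]
wrist_force: [-1.3, -0.4, 0.1]
opening: 46.0
```

```bash
python3 -c "
from h import *
go(464,289.2,66,-4.25)
"
```

```text
t 13.28 pos [ 517.3 -188.1   68. ] psi 175.72 open 46.0 F [-1.3 -0.4  0.1] j6 -1.99
tilt -1.0 roll -0.03  then shift (after roll) [   0.7 -472.    88.6]  (before roll) [   0.7 -471.9   88.8]
```

drive_tool --rows '[{"x":0,"y":-20,"z":3,"roll":0,"fingers":44},{"x":0,"y":-36,"z":7,"roll":0,"fingers":44},{"x":0,"y":-36,"z":7,"roll":0,"fingers":44},{"x":0,"y":-36,"z":7,"roll":0,"fingers":44},{"x":0,"y":-36,"z":7,"roll":0,"fingers":44},{"x":0,"y":-36,"z":7,"roll":0,"fingers":44},{"x":0,"y":-36,"z":7,"roll":0,"fingers":44},{"x":0,"y":-36,"z":7,"roll":0,"fingers":44},{"x":0,"y":-36,"z":7,"roll":0,"fingers":44},{"x":0,"y":-36,"z":7,"roll":0,"fingers":44},{"x":0,"y":-36,"z":7,"roll":0,"fingers":44},{"x":0,"y":-36,"z":7,"roll":0,"fingers":44},{"x":0,"y":-36,"z":7,"roll":0,"fingers":44},{"x":10,"y":-20,"z":4.5,"roll":0,"fingers":44},{"x":20,"y":0,"z":0,"roll":0,"fingers":44},{"x":0,"y":0,"z":0,"roll":0,"fingers":44},{"x":0,"y":0,"z":0,"roll":0,"fingers":44},{"x":0,"y":0,"z":0,"roll":0,"fingers":44}]'

```text
clock: 14.78
eef_pos: [459.3, 289.7, 35.5]
orientation: [[-0.001, -0.075, -0.997], [-0.001, -0.997, 0.075], [-1.0, 0.001, 0.001]]
wrist_force: [0.5, -0.1, 0.1]
opening: 44.0
```

```bash
python3 -c "
from h import *
go(461.2,289.5,5.5,-4.25)
look('e')
"
```

```text
t 14.78 pos [459.3 289.7  35.5] psi 175.67 open 44.0 F [ 0.5 -0.1  0.1] j6 -1.08
tilt -1.0 roll -0.08  then shift (after roll) [30.  0. -2.]  (before roll) [30.  0. -2.]
top tray xy rect [ 0.5 99.4] mom [ 0.5 99.4] size [36.9 18.7] ang 89.8
top tray xy rect [-0.8  0.1] mom [-1.1 -0.1] size [37.6 55.9] ang 3.3
top tray xy rect [ 0.1 56.1] mom [ 0.1 56.1] size [36.7 37.1] ang 59.9
top tray xy rect [  0.6 143.7] mom [  0.5 143.7] size [30.  30.4] ang 0.8
scene tray xy rect [111.4 -67.4] mom [110.  -72.8] size [14. 54.] ang 0.1
scene tray xy rect [1.00e-01 1.43e+02] mom [  0.2 143.1] size [31.  35.4] ang 89.9
scene tray xy rect [-1.3 98.2] mom [-1.2 98.3] size [39.8 27.5] ang 90.0
scene tray xy rect [ 1.  56.5] mom [ 1.6 56.1] size [42.  35.8] ang 24.7
scene tray xy rect [ 0.2 -0.3] mom [ 0.6 -0. ] size [57.5 41.3] ang 88.3
scene tray xy rect [-110.3   67.9] mom [-109.8   76.6] size [137.9  16.2] ang 89.8
```

```bash
cat >> h.py <<'E'
def angs(roi_t=(340,190,507,262),z=9.5,thr=100):
    s=snapshot("top"); M=np.array([516.2,-186.7]); a=np.radians(-4.25); R=np.array([[np.cos(a),-np.sin(a)],[np.sin(a),np.cos(a)]])
    for c in darkblobs(s,roi_t,thr,40):
        Q=((onz(s,c,z)-M)@R).astype(np.float32); m=cv2.moments(Q)
        print('c',np.round([m['m10']/m['m00'],m['m01']/m['m00']],1),'ang',round(np.degrees(.5*np.arctan2(2*m['mu11'],m['mu20']-m['mu02'])),2), 'ell',np.round(cv2.fitEllipse(Q)[2],1))
E
python3 -c "
from h import *
for thr in (85,95,100,105,110): print(thr); angs(thr=thr)
"
```

```text
85
c [ 0.5 99.7] ang -89.62 ell 0.8
c [-1.1  0.1] ang 89.53 ell 179.6
c [ 0.2 56.3] ang -65.48 ell 24.9
c [  0.6 143.7] ang -28.38 ell 61.7
95
c [ 0.5 99.4] ang -89.54 ell 0.7
c [-1.1 -0. ] ang 89.63 ell 179.6
c [ 0.1 56.1] ang -64.8 ell 26.0
c [  0.6 143.8] ang -36.75 ell 52.8
100
c [ 0.5 99.4] ang -89.86 ell 0.5
c [-1.1 -0.1] ang 89.46 ell 179.5
c [ 0.1 56.1] ang -67.21 ell 23.0
c [  0.6 143.7] ang -37.34 ell 53.0
105
c [ 0.5 99.3] ang -89.75 ell 0.5
c [-1.1 -0.1] ang 89.8 ell 179.7
c [ 0.1 56. ] ang -63.45 ell 27.2
c [  0.6 143.7] ang -43.77 ell 45.0
110
c [ 0.5 99.2] ang -89.89 ell 0.6
c [-1.1 -0.2] ang 89.56 ell 179.5
c [ 0.1 56. ] ang -65.91 ell 24.2
c [  0.6 143.7] ang -44.07 ell 44.8
```

drive_tool --rows '[{"x":10,"y":0,"z":-1.7,"roll":0,"fingers":42},{"x":10,"y":0,"z":0,"roll":0,"fingers":42},{"x":7,"y":0,"z":0,"roll":0,"fingers":42},{"x":2,"y":0,"z":0,"roll":0,"fingers":42},{"x":0,"y":0,"z":0,"roll":0,"fingers":42},{"x":0,"y":0,"z":0,"roll":0,"fingers":42},{"x":0,"y":0,"z":0,"roll":0,"fingers":42}]'

```text
clock: 15.72
eef_pos: [461.4, 290.4, 6.7]
orientation: [[0.0, -0.075, -0.997], [0.0, -0.997, 0.075], [-1.0, -0.0, -0.0]]
wrist_force: [-0.8, -0.2, -0.2]
opening: 42.1
```

```bash
python3 -c "
from h import *
go(461.2,289.5,5.5,-4.25)
"
```

```text
t 15.72 pos [461.4 290.4   6.7] psi 175.72 open 42.1 F [-0.8 -0.2 -0.2] j6 -1.08
tilt -1.0 roll -0.03  then shift (after roll) [1.2 0.9 0.2]  (before roll) [1.2 0.9 0.2]
```

drive_tool --rows '[{"x":0.6,"y":0.6,"z":0,"roll":0,"fingers":36},{"x":0,"y":0,"z":0,"roll":0,"fingers":28},{"x":0,"y":0,"z":0,"roll":0,"fingers":24},{"x":0,"y":0,"z":0,"roll":0,"fingers":24},{"x":0,"y":0,"z":0,"roll":0,"fingers":24},{"x":0,"y":0,"z":0,"roll":0,"fingers":24},{"x":0,"y":0,"z":0,"roll":0,"fingers":24}]' --newtons 30

```text
clock: 16.3
eef_pos: [461.6, 289.8, 6.5]
orientation: [[0.001, -0.075, -0.997], [0.0, -0.997, 0.075], [-1.0, -0.0, -0.001]]
wrist_force: [-0.8, 0.1, 5.2]
opening: 27.1
```

```bash
python3 -c "
from h import *
go(515.4,-186.6,75,-4.35)
"
```

```text
t 16.3 pos [461.6 289.8   6.5] psi 175.72 open 27.1 F [-0.8  0.1  5.2] j6 -1.08
tilt -1.0 roll 0.07  then shift (after roll) [-68.6 470.9 -89.8]  (before roll) [-68.6 471.  -89.3]
```

drive_tool --rows '[{"x":-4,"y":0,"z":0,"roll":0,"fingers":24},{"x":-10,"y":0,"z":0,"roll":0,"fingers":24},{"x":-20,"y":0,"z":0,"roll":0,"fingers":24},{"x":-20,"y":0,"z":0,"roll":0,"fingers":24},{"x":0,"y":0,"z":0,"roll":0,"fingers":24}]'

```text
clock: 16.72
eef_pos: [463.6, 290.8, 64.1]
orientation: [[0.005, -0.075, -0.997], [0.003, -0.997, 0.075], [-1.0, -0.003, -0.005]]
wrist_force: [0.5, 0.0, -0.0]
opening: 27.4
```

```bash
python3 -c "
from h import *
go(515.4,-186.6,60,-4.35)
for n in ('top','scene'):
    s=snapshot(n); x,y={'top':(140,160),'scene':(360,120)}[n]
    cv2.imwrite(f'pics/f_{n}.png',cv2.resize(s['color'][y:y+120,x:x+150],None,fx=5,fy=5))
"
```

```text
t 16.72 pos [463.6 290.8  64.1] psi 175.72 open 27.4 F [ 0.5  0.  -0. ] j6 -1.08
tilt -1.0 roll 0.07  then shift (after roll) [  3.2 472.1 -87.8]  (before roll) [  3.2 472.2 -87.3]
```

View pics/f_scene.png

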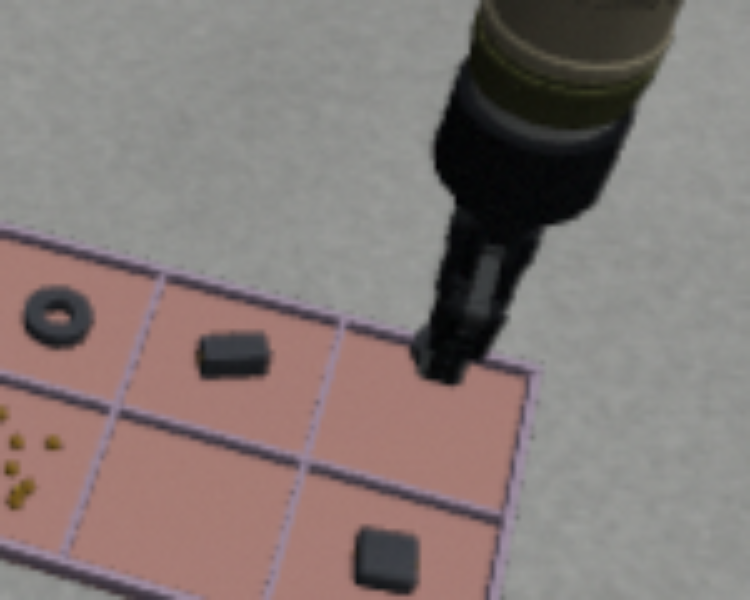

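View pics/f_top.png

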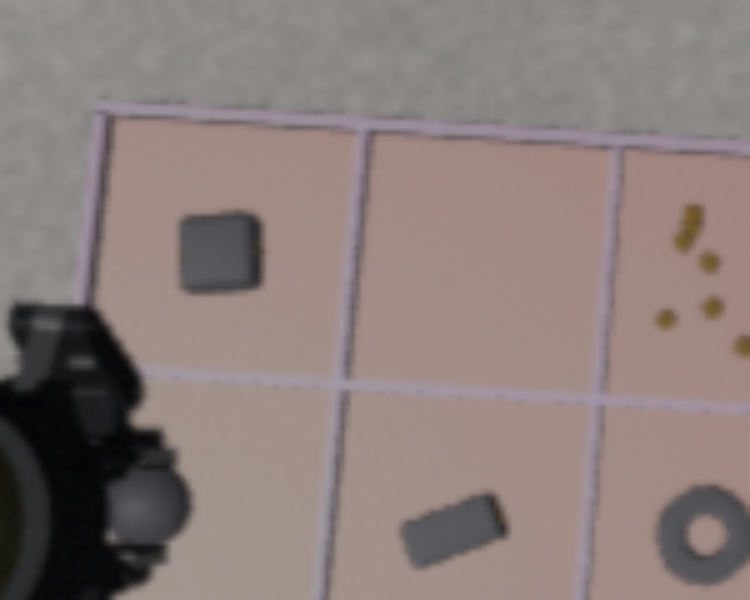

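```bash
python3 -c "
from h import *
s=snapshot('top')
print(onz(s,[[177.6,260.6],[174,252.5],[174,270.8]],62)); go(515.4,-186.6,60,-4.35)
print(s['color'][261,168:184,2])"
```

```text
[[462.56087727 276.79100315]
 [477.12866237 283.59220039]
 [444.58744945 282.70834071]]
t 16.87 pos [461.2 289.7  60.2] psi 175.72 open 27.3 F [ 0.3 -0.6 -0.2] j6 -1.08
tilt -1.0 roll 0.07  then shift (after roll) [  0.  470.8 -90.1]  (before roll) [  0.  470.9 -89.6]
[ 88  84  78  73  69  64  61  56  52  43  66 122 158 161 162 162]
```

drive_tool --rows '[{"x":0,"y":20,"z":-4,"roll":0,"fingers":24},{"x":0,"y":35.8,"z":-7,"roll":0,"fingers":24},{"x":0,"y":35.8,"z":-7,"roll":0,"fingers":24},{"x":0,"y":35.8,"z":-7,"roll":0,"fingers":24},{"x":0,"y":35.8,"z":-7,"roll":0,"fingers":24},{"x":0,"y":35.8,"z":-7,"roll":0,"fingers":24},{"x":0,"y":35.8,"z":-7,"roll":0,"fingers":24},{"x":0,"y":35.8,"z":-7,"roll":0,"fingers":24},{"x":0,"y":35.8,"z":-7,"roll":0,"fingers":24},{"x":0,"y":35.8,"z":-7,"roll":0,"fingers":24},{"x":0,"y":35.8,"z":-7,"roll":0,"fingers":24},{"x":0,"y":35.8,"z":-7,"roll":0,"fingers":24},{"x":0,"y":35.8,"z":-7,"roll":0,"fingers":24},{"x":0,"y":21,"z":-2,"roll":0,"fingers":24},{"x":8,"y":0,"z":0,"roll":0,"fingers":24},{"x":8,"y":0,"z":0,"roll":0,"fingers":24},{"x":8,"y":0,"z":0,"roll":0,"fingers":24},{"x":0,"y":0,"z":0,"roll":0,"fingers":24},{"x":0,"y":0,"z":0,"roll":0,"fingers":24},{"x":0,"y":0,"z":0,"roll":0,"fingers":24}]'

```text
clock: 18.53
eef_pos: [515.6, -185.1, 35.7]
orientation: [[-0.001, -0.073, -0.997], [0.001, -0.997, 0.073], [-1.0, -0.001, 0.001]]
wrist_force: [1.2, 0.3, -0.2]
opening: 27.3
```

```bash
python3 -c "
from h import *
go(515.4,-186.6,17.3,-4.35)
"
```

```text
t 18.53 pos [ 515.6 -185.1   35.7] psi 175.81 open 27.3 F [ 1.2  0.3 -0.2] j6 -1.99
tilt -1.0 roll 0.16  then shift (after roll) [18.4  1.6  0.1]  (before roll) [18.4  1.6  0.1]
```

drive_tool --rows '[{"x":6,"y":1.3,"z":0,"roll":0,"fingers":24},{"x":5,"y":0,"z":0,"roll":0,"fingers":24},{"x":3,"y":0,"z":0,"roll":0,"fingers":24},{"x":0,"y":0,"z":0,"roll":0,"fingers":24},{"x":0,"y":0,"z":0,"roll":0,"fingers":24},{"x":0,"y":0,"z":0,"roll":0,"fingers":24},{"x":0,"y":0,"z":0,"roll":0,"fingers":24}]'

```text
clock: 19.12
eef_pos: [515.9, -187.8, 22.2]
orientation: [[0.0, -0.075, -0.997], [-0.0, -0.997, 0.075], [-1.0, 0.0, -0.0]]
wrist_force: [-0.1, 1.1, -0.4]
opening: 27.7
```

```bash
python3 -c "
from h import *
for i in range(3): go(515.4,-186.6,17.3,-4.35); snapshot('top')
"
```

```text
t 19.12 pos [ 515.9 -187.8   22.2] psi 175.71 open 27.7 F [-0.1  1.1 -0.4] j6 -1.99
tilt -1.0 roll 0.06  then shift (after roll) [ 4.9 -1.1  0.6]  (before roll) [ 4.9 -1.1  0.6]
t 19.17 pos [ 516.  -187.8   22.2] psi 175.71 open 27.5 F [0.6 0.4 0.4] j6 -1.99
tilt -1.0 roll 0.06  then shift (after roll) [ 4.9 -1.2  0.7]  (before roll) [ 4.9 -1.2  0.6]
t 19.22 pos [ 515.9 -187.8   22.2] psi 175.71 open 27.5 F [0.6 0.2 0.1] j6 -1.99
tilt -1.0 roll 0.06  then shift (after roll) [ 4.9 -1.1  0.6]  (before roll) [ 4.9 -1.1  0.6]
```

drive_tool --rows '[{"x":1.5,"y":-1.1,"z":0.5,"roll":0,"fingers":24},{"x":1,"y":0,"z":0,"roll":0,"fingers":24},{"x":1,"y":0,"z":0,"roll":0,"fingers":24},{"x":0.5,"y":0,"z":0,"roll":0,"fingers":24},{"x":0,"y":0,"z":0,"roll":0,"fingers":24},{"x":0,"y":0,"z":0,"roll":0,"fingers":24},{"x":0,"y":0,"z":0,"roll":0,"fingers":24},{"x":0,"y":0,"z":0,"roll":0,"fingers":24}]'

```text
clock: 19.93
eef_pos: [515.4, -186.5, 18.0]
orientation: [[0.0, -0.075, -0.997], [0.0, -0.997, 0.075], [-1.0, -0.0, -0.0]]
wrist_force: [-0.9, -0.5, -0.8]
opening: 27.6
```

```bash
python3 -c "
from h import *
for i in range(2): go(515.4,-186.6,17.3,-4.35); s=snapshot('scene')
cv2.imwrite('pics/g.png',cv2.resize(s['color'][130:235,185:345],None,fx=5,fy=5,interpolation=cv2.INTER_CUBIC))
"
```

```text
t 19.93 pos [ 515.4 -186.5   18. ] psi 175.72 open 27.6 F [-0.9 -0.5 -0.8] j6 -1.99
tilt -1.0 roll 0.07  then shift (after roll) [ 0.7  0.1 -0. ]  (before roll) [ 0.7  0.1 -0. ]
t 19.98 pos [ 515.4 -186.5   18. ] psi 175.71 open 27.6 F [ 0.5 -0.3 -0.6] j6 -1.99
tilt -1.0 roll 0.06  then shift (after roll) [ 0.7  0.1 -0. ]  (before roll) [ 0.7  0.1 -0. ]
```

View pics/g.png

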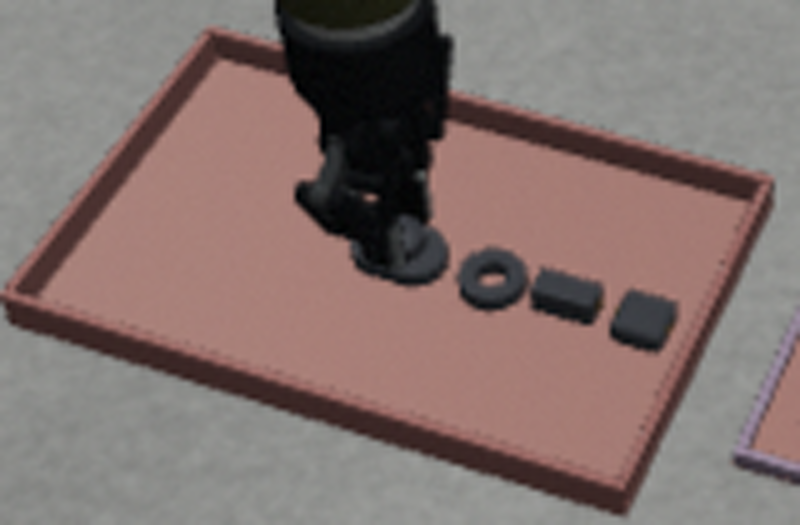

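drive_tool --rows '[{"x":0.5,"y":0,"z":0,"roll":0,"fingers":24},{"x":0.4,"y":0,"z":0,"roll":0,"fingers":24},{"x":0,"y":0,"z":0,"roll":0,"fingers":24},{"x":0,"y":0,"z":0,"roll":0,"fingers":24},{"x":0,"y":0,"z":0,"roll":0,"fingers":24}]'

```text
clock: 20.45
eef_pos: [515.4, -186.6, 17.5]
orientation: [[0.0, -0.075, -0.997], [-0.0, -0.997, 0.075], [-1.0, 0.0, -0.0]]
wrist_force: [-1.2, 0.2, 6.3]
opening: 27.2
```

Contact. Open slowly, then rise.

drive_tool --rows '[{"x":-0.2,"y":0,"z":0,"roll":0,"fingers":28},{"x":0,"y":0,"z":0,"roll":0,"fingers":30},{"x":0,"y":0,"z":0,"roll":0,"fingers":33},{"x":0,"y":0,"z":0,"roll":0,"fingers":38},{"x":0,"y":0,"z":0,"roll":0,"fingers":44},{"x":0,"y":0,"z":0,"roll":0,"fingers":48},{"x":-8,"y":0,"z":0,"roll":0,"fingers":48},{"x":-20,"y":0,"z":0,"roll":0,"fingers":48},{"x":-25,"y":0,"z":0,"roll":0,"fingers":48},{"x":0,"y":-20,"z":0,"roll":0,"fingers":46},{"x":0,"y":-36,"z":0,"roll":0,"fingers":46},{"x":0,"y":-36,"z":0,"roll":0,"fingers":46},{"x":0,"y":-36,"z":0,"roll":0,"fingers":46},{"x":0,"y":-36,"z":0,"roll":0,"fingers":46}]'

```text
clock: 21.62
eef_pos: [527.7, -21.7, 71.1]
orientation: [[0.001, -0.076, -0.997], [-0.0, -0.997, 0.076], [-1.0, -0.0, -0.001]]
wrist_force: [0.8, -0.3, -0.2]
opening: 46.0
```

```bash
python3 -c "
from h import *
go(559,284.7,60,2.9)
s=snapshot('scene')
cv2.imwrite('pics/h.png',cv2.resize(s['color'][130:235,185:345],None,fx=5,fy=5,interpolation=cv2.INTER_CUBIC))
# loose items anew
for c in darkblobs(s,(355,170,465,250),90,60):
    (X,Y),(W,H),A=cv2.minAreaRect(onz(s,c,12).astype(np.float32)); print(np.round([X,Y,W,H,A],1))
"
```

```text
t 21.62 pos [527.7 -21.7  71.1] psi 175.67 open 46.0 F [ 0.8 -0.3 -0.2] j6 -1.69
tilt -1.0 roll -7.23  then shift (after roll) [  11.1 -304.4  -46.7]  (before roll) [  11.1 -307.9   -8. ]
[613.2 175.9 177.8   7.5  85.4]
[559.7 284.1  36.4  30.7   3.7]
[449.9 192.   30.4  39.7  19.2]
[449.4  96.6  42.1  36.9  16. ]
```

View pics/h.png

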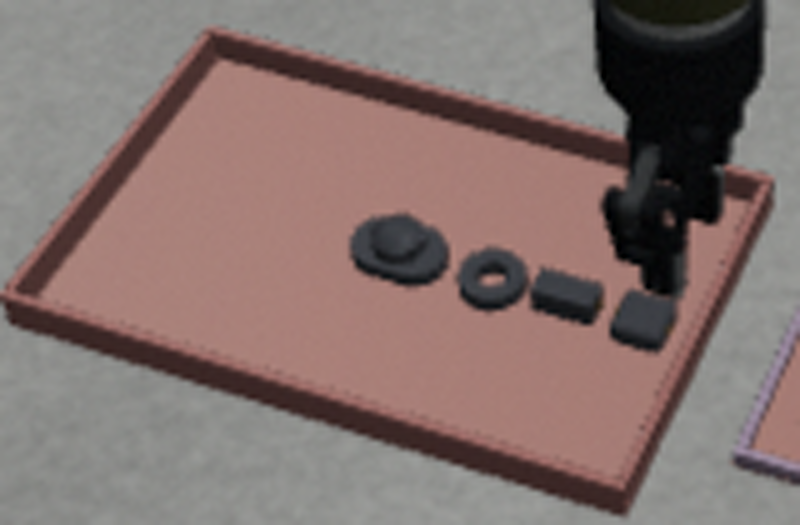

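drive_tool --rows '[{"x":0,"y":0,"z":0,"roll":-3.7,"fingers":44},{"x":0,"y":0,"z":0,"roll":-3.6,"fingers":44},{"x":0,"y":-22,"z":-4,"roll":0,"fingers":44},{"x":0,"y":-36,"z":-6,"roll":0,"fingers":44},{"x":0,"y":-36,"z":-6,"roll":0,"fingers":44},{"x":0,"y":-36,"z":-6,"roll":0,"fingers":44},{"x":0,"y":-36,"z":-6,"roll":0,"fingers":44},{"x":0,"y":-36,"z":-6,"roll":0,"fingers":44},{"x":0,"y":-36,"z":-5,"roll":0,"fingers":44},{"x":0,"y":-36,"z":-5,"roll":0,"fingers":44},{"x":0,"y":-30,"z":-3,"roll":0,"fingers":44},{"x":15,"y":0,"z":0,"roll":0,"fingers":44},{"x":20,"y":0,"z":0,"roll":0,"fingers":44},{"x":0,"y":0,"z":0,"roll":0,"fingers":44},{"x":0,"y":0,"z":0,"roll":0,"fingers":44},{"x":0,"y":0,"z":0,"roll":0,"fingers":44},{"x":0,"y":0,"z":0,"roll":0,"fingers":44}]'

```text
clock: 23.08
eef_pos: [559.5, 282.8, 36.7]
orientation: [[0.002, 0.052, -0.999], [0.001, -0.999, -0.052], [-1.0, -0.001, -0.002]]
wrist_force: [-0.3, 0.9, 0.5]
opening: 43.9
```

```bash
python3 -c "
from h import *
go(559,284.3,7,3.0)
HZ=9.5
look('i')
"
```

```text
t 23.08 pos [559.5 282.8  36.7] psi -177.03 open 43.9 F [-0.3  0.9  0.5] j6 -1.28
tilt -1.0 roll -0.03  then shift (after roll) [29.7 -1.5  0.5]  (before roll) [29.7 -1.5  0.5]
top tray xy rect [ 0.5 99.4] mom [ 0.5 99.4] size [36.8 18.7] ang 90.0
top tray xy rect [-0.8  0.2] mom [-1.2 -0.1] size [37.6 55.8] ang 3.3
top tray xy rect [ 0.1 56.1] mom [ 0.1 56.1] size [36.7 37.1] ang 59.9
top tray xy rect [  0.6 143.6] mom [  0.5 143.7] size [30.  30.1] ang 0.8
scene tray xy rect [111.5 -67.8] mom [110.1 -72.7] size [53.4 14. ] ang 89.6
scene tray xy rect [  0. 143.] mom [  0.3 143.1] size [31.  35.1] ang 89.6
scene tray xy rect [-1.3 98.2] mom [-1.2 98.4] size [39.8 27.5] ang 90.0
scene tray xy rect [ 1.  56.5] mom [ 1.7 56.1] size [42.  35.8] ang 24.7
scene tray xy rect [-0.4 -0.5] mom [-0.1 -0.2] size [50.2 51.4] ang 25.0
scene tray xy rect [-110.3   68.3] mom [-109.8   76.6] size [137.2  16.1] ang 89.8
```

View pics/i_top.png

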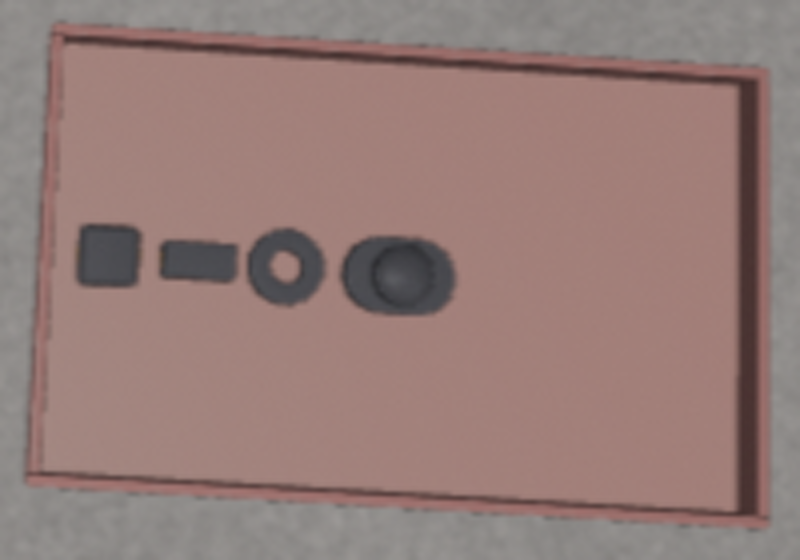

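drive_tool --rows '[{"x":10,"y":-1.2,"z":0.4,"roll":0,"fingers":44},{"x":10,"y":0,"z":0,"roll":0,"fingers":44},{"x":9,"y":0,"z":0,"roll":0,"fingers":44},{"x":0,"y":0,"z":0,"roll":0,"fingers":44},{"x":0,"y":0,"z":0,"roll":0,"fingers":44},{"x":0,"y":0,"z":0,"roll":0,"fingers":44},{"x":0,"y":0,"z":0,"roll":0,"fingers":44}]'

```text
clock: 23.77
eef_pos: [558.3, 284.4, 6.5]
orientation: [[0.0, 0.053, -0.999], [0.0, -0.999, -0.053], [-1.0, -0.0, -0.0]]
wrist_force: [-1.4, 0.3, 0.5]
opening: 44.1
```

```bash
python3 -c "
from h import *
go(559,284.3,7,3.0)
"
```

```text
t 23.77 pos [558.3 284.4   6.5] psi -176.98 open 44.1 F [-1.4  0.3  0.5] j6 -1.28
tilt -1.0 roll 0.02  then shift (after roll) [-0.5  0.1 -0.7]  (before roll) [-0.5  0.1 -0.7]
```

drive_tool --rows '[{"x":-0.5,"y":0,"z":-0.4,"roll":0,"fingers":38},{"x":0,"y":0,"z":0,"roll":0,"fingers":30},{"x":0,"y":0,"z":0,"roll":0,"fingers":24},{"x":0,"y":0,"z":0,"roll":0,"fingers":24},{"x":0,"y":0,"z":0,"roll":0,"fingers":24},{"x":0,"y":0,"z":0,"roll":0,"fingers":24},{"x":0,"y":0,"z":0,"roll":0,"fingers":24},{"x":-10,"y":0,"z":0,"roll":0,"fingers":24},{"x":-20,"y":0,"z":0,"roll":3.6,"fingers":24},{"x":-20,"y":0,"z":0,"roll":3.7,"fingers":24},{"x":0,"y":0,"z":0,"roll":0,"fingers":24},{"x":0,"y":0,"z":0,"roll":0,"fingers":24},{"x":0,"y":0,"z":0,"roll":0,"fingers":24}]' --newtons 40

```text
clock: 24.85
eef_pos: [558.0, 284.1, 56.3]
orientation: [[-0.001, -0.074, -0.997], [-0.0, -0.997, 0.074], [-1.0, 0.0, 0.001]]
wrist_force: [0.6, 0.0, -0.6]
opening: 29.0
```

```bash
python3 -c "
from h import *
go(505.2,-330.3,40,-4.35)
for n in ('top','scene'):
    s=snapshot(n); x,y={'top':(140,160),'scene':(360,120)}[n]
    cv2.imwrite(f'pics/j_{n}.png',cv2.resize(s['color'][y:y+130,x:x+150],None,fx=4,fy=4))
"
```

```text
t 24.85 pos [558.  284.1  56.3] psi 175.78 open 29.0 F [ 0.6  0.  -0.6] j6 -1.15
tilt -1.0 roll 0.13  then shift (after roll) [ 16.5 616.6   6. ]  (before roll) [ 16.5 616.6   7.4]
```

View pics/j_scene.png

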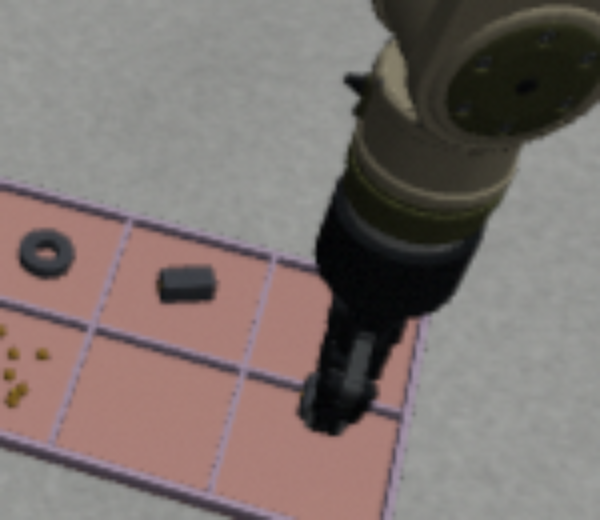

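drive_tool --rows '[{"x":-5,"y":20,"z":0,"roll":0.1,"fingers":24},{"x":-5,"y":36,"z":0.5,"roll":0,"fingers":24},{"x":0,"y":36,"z":0.5,"roll":0,"fingers":24},{"x":0,"y":36,"z":0.5,"roll":0,"fingers":24},{"x":0,"y":36,"z":0.5,"roll":0,"fingers":24},{"x":0,"y":36,"z":0.5,"roll":0,"fingers":24},{"x":0,"y":36,"z":0.5,"roll":0,"fingers":24},{"x":0,"y":36,"z":0.5,"roll":0,"fingers":24},{"x":0,"y":36,"z":0.5,"roll":0,"fingers":24},{"x":0,"y":36,"z":0.5,"roll":0,"fingers":24},{"x":0,"y":36,"z":0.5,"roll":0,"fingers":24},{"x":0,"y":36,"z":0.5,"roll":0,"fingers":24},{"x":0,"y":36,"z":0.5,"roll":0,"fingers":24},{"x":0,"y":36,"z":0,"roll":0,"fingers":24},{"x":0,"y":36,"z":0,"roll":0,"fingers":24},{"x":0,"y":36,"z":0,"roll":0,"fingers":24},{"x":0,"y":36,"z":0,"roll":0,"fingers":24},{"x":0,"y":20,"z":0,"roll":0,"fingers":24},{"x":0,"y":0,"z":0,"roll":0,"fingers":24},{"x":0,"y":0,"z":0,"roll":0,"fingers":24}]'

```text
clock: 26.62
eef_pos: [504.4, -330.2, 65.4]
orientation: [[-0.002, -0.079, -0.997], [0.002, -0.997, 0.079], [-1.0, -0.002, 0.002]]
wrist_force: [-0.7, 0.0, 0.0]
opening: 28.6
```

```bash
python3 -c "
from h import *
go(505.2,-330.3,7.3,-4.35)
"
```

```text
t 26.62 pos [ 504.4 -330.2   65.4] psi 175.49 open 28.6 F [-0.7  0.   0. ] j6 -2.2
tilt -1.0 roll -0.16  then shift (after roll) [58.1  0.2 -0.9]  (before roll) [58.1  0.1 -0.9]
```

drive_tool --rows '[{"x":12,"y":0,"z":0,"roll":0,"fingers":24},{"x":15,"y":0,"z":0,"roll":0,"fingers":24},{"x":14,"y":0,"z":0,"roll":0,"fingers":24},{"x":6,"y":0,"z":0,"roll":0,"fingers":24},{"x":3,"y":0,"z":0,"roll":0,"fingers":24},{"x":0,"y":0,"z":0,"roll":0,"fingers":24},{"x":0,"y":0,"z":0,"roll":0,"fingers":24},{"x":0,"y":0,"z":0,"roll":0,"fingers":24},{"x":0,"y":0,"z":0,"roll":0,"fingers":24},{"x":0,"y":0,"z":0,"roll":0,"fingers":24}]'

```text
clock: 27.45
eef_pos: [505.8, -329.8, 17.5]
orientation: [[0.001, -0.076, -0.997], [-0.001, -0.997, 0.076], [-1.0, 0.001, -0.001]]
wrist_force: [-0.5, 0.1, -0.6]
opening: 28.9
```

```bash
python3 -c "
from h import *
go(505.2,-330.3,7.3,-4.35)
"
```

```text
t 27.45 pos [ 505.8 -329.8   17.5] psi 175.62 open 28.9 F [-0.5  0.1 -0.6] j6 -2.2
tilt -1.0 roll -0.03  then shift (after roll) [10.2  0.5  0.6]  (before roll) [10.2  0.5  0.6]
```

drive_tool --rows '[{"x":4,"y":0.5,"z":0.5,"roll":0,"fingers":24},{"x":3,"y":0,"z":0,"roll":0,"fingers":24},{"x":1.5,"y":0,"z":0,"roll":0,"fingers":24},{"x":1,"y":0,"z":0,"roll":0,"fingers":24},{"x":0.5,"y":0,"z":0,"roll":0,"fingers":24},{"x":0,"y":0,"z":0,"roll":0,"fingers":24},{"x":0,"y":0,"z":0,"roll":0,"fingers":24},{"x":0,"y":0,"z":0,"roll":0,"fingers":24}]'

```text
clock: 28.12
eef_pos: [504.6, -329.8, 7.5]
orientation: [[-0.0, -0.077, -0.997], [0.0, -0.997, 0.077], [-1.0, -0.0, 0.0]]
wrist_force: [-3.5, 1.8, 7.4]
opening: 29.0
```

drive_tool --rows '[{"x":-0.3,"y":0,"z":0,"roll":0,"fingers":29},{"x":0,"y":0,"z":0,"roll":0,"fingers":31},{"x":0,"y":0,"z":0,"roll":0,"fingers":34},{"x":0,"y":0,"z":0,"roll":0,"fingers":40},{"x":0,"y":0,"z":0,"roll":0,"fingers":46},{"x":-8,"y":0,"z":0,"roll":0,"fingers":46},{"x":-20,"y":0,"z":0,"roll":0,"fingers":46},{"x":-25,"y":0,"z":0,"roll":0,"fingers":46},{"x":-8,"y":-20,"z":0,"roll":0,"fingers":40},{"x":0,"y":-36,"z":0,"roll":0,"fingers":36},{"x":0,"y":-36,"z":0,"roll":0,"fingers":36},{"x":0,"y":-36,"z":0,"roll":0,"fingers":36},{"x":0,"y":-36,"z":0,"roll":0,"fingers":36},{"x":0,"y":-36,"z":0,"roll":0,"fingers":36},{"x":0,"y":-36,"z":0,"roll":0,"fingers":36},{"x":0,"y":-36,"z":0,"roll":0,"fingers":36},{"x":0,"y":-36,"z":0,"roll":0,"fingers":36},{"x":0,"y":-36,"z":0,"roll":-5,"fingers":36},{"x":0,"y":0,"z":0,"roll":-7,"fingers":36},{"x":0,"y":0,"z":0,"roll":-7,"fingers":36}]'

```text
clock: 29.78
eef_pos: [531.3, 15.6, 68.8]
orientation: [[0.001, 0.262, -0.965], [0.0, -0.965, -0.262], [-1.0, 0.0, -0.001]]
wrist_force: [0.0, 0.5, 0.4]
opening: 36.1
```

```bash
python3 -c "
from h import *
go(450.5,192.3,50,19.3)
"
```

```text
t 29.78 pos [531.3  15.6  68.8] psi -164.79 open 36.1 F [0.  0.5 0.4] j6 -1.96
tilt -1.0 roll -4.09  then shift (after roll) [  18.7 -193.5   17.8]  (before roll) [  18.7 -191.7   31.6]
```

drive_tool --rows '[{"x":0,"y":0,"z":0,"roll":-4.1,"fingers":36},{"x":0,"y":-33.5,"z":3.8,"roll":0,"fingers":36},{"x":0,"y":-35,"z":4,"roll":0,"fingers":36},{"x":0,"y":-35,"z":4,"roll":0,"fingers":36},{"x":0,"y":-35,"z":4,"roll":0,"fingers":36},{"x":0,"y":-35,"z":2,"roll":0,"fingers":36},{"x":5,"y":-20,"z":0,"roll":0,"fingers":36},{"x":15,"y":0,"z":0,"roll":0,"fingers":36},{"x":15,"y":0,"z":0,"roll":0,"fingers":36},{"x":0,"y":0,"z":0,"roll":0,"fingers":36},{"x":0,"y":0,"z":0,"roll":0,"fingers":36},{"x":0,"y":0,"z":0,"roll":0,"fingers":36},{"x":0,"y":0,"z":0,"roll":0,"fingers":36},{"x":0,"y":0,"z":0,"roll":0,"fingers":36}]'

```text
clock: 30.95
eef_pos: [453.1, 190.5, 34.0]
orientation: [[0.002, 0.32, -0.947], [0.0, -0.947, -0.32], [-1.0, 0.0, -0.002]]
wrist_force: [-0.5, 0.9, -0.3]
opening: 35.9
```

```bash
python3 -c "
from h import *
go(450.5,192.3,8,19.3)
look('k')
angs()
"
```

```text
t 30.95 pos [453.1 190.5  34. ] psi -161.33 open 35.9 F [-0.5  0.9 -0.3] j6 -1.66
tilt -1.0 roll -0.63  then shift (after roll) [26.  -2.6  1.9]  (before roll) [26.  -2.6  1.9]
top tray xy rect [  -1.5 -144.2] mom [  -1.3 -144.2] size [31.9 29.9] ang 88.5
top tray xy rect [ 0.4 99.4] mom [ 0.5 99.4] size [36.8 18.1] ang 89.5
top tray xy rect [-1.1  0.1] mom [-1.2  0. ] size [37.1 54.9] ang 3.3
top tray xy rect [ 0.2 56.2] mom [ 0.1 56.1] size [36.1 36.3] ang 1.8
top tray xy rect [  0.5 143.7] mom [  0.6 143.8] size [29.7 30.1] ang 89.8
scene tray xy rect [111.4 -67.8] mom [110.  -72.7] size [53.4 14.2] ang 89.6
scene tray xy rect [1.00e-01 1.43e+02] mom [  0.2 143.1] size [31.  35.4] ang 89.9
scene tray xy rect [-1.4 98.2] mom [-1.3 98.3] size [39.9 27.7] ang 89.4
scene tray xy rect [ 1.  56.2] mom [ 1.6 56.1] size [42.  36.2] ang 28.1
scene tray xy rect [-1.8 -0.2] mom [-0.2 -0.2] size [57.5 45.2] ang 88.3
scene tray xy rect [  -1.5 -145.2] mom [  -2.6 -143. ] size [35.4 34.6] ang 0.4
scene tray xy rect [-110.8   67.9] mom [-109.8   76.3] size [137.9  17.2] ang 89.8
c [  -1.3 -144.2] ang -83.24 ell 6.0
c [ 0.5 99.4] ang -89.58 ell 0.8
c [-1.1  0. ] ang 89.7 ell 179.7
c [ 0.1 56.1] ang -64.45 ell 26.3
c [  0.6 143.8] ang -34.5 ell 55.6
```

View pics/k_top.png

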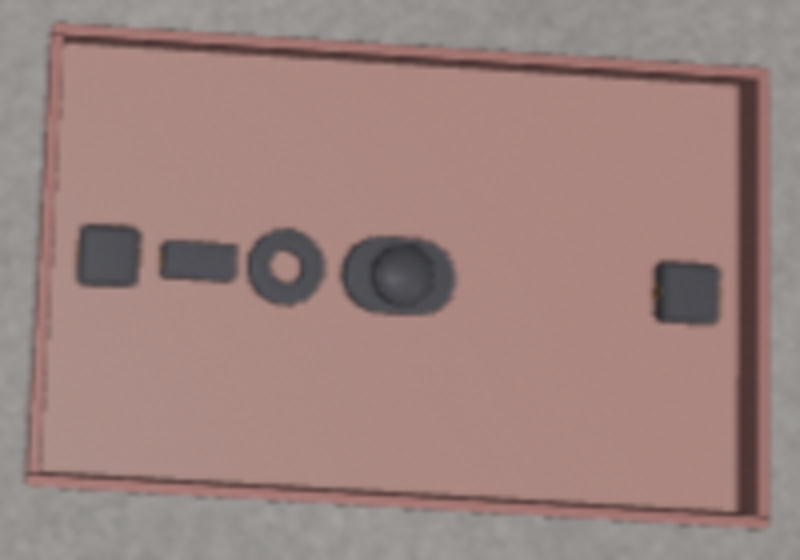

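drive_tool --rows '[{"x":9,"y":-2.4,"z":1.7,"roll":-0.6,"fingers":34},{"x":9,"y":0,"z":0,"roll":0,"fingers":34},{"x":7,"y":0,"z":0,"roll":0,"fingers":34},{"x":0,"y":0,"z":0,"roll":0,"fingers":34},{"x":0,"y":0,"z":0,"roll":0,"fingers":34},{"x":0,"y":0,"z":0,"roll":0,"fingers":34},{"x":0,"y":0,"z":0,"roll":0,"fingers":34},{"x":0,"y":0,"z":0,"roll":0,"fingers":34}]'

```text
clock: 31.77
eef_pos: [450.2, 192.5, 8.4]
orientation: [[0.001, 0.331, -0.944], [0.0, -0.944, -0.331], [-1.0, -0.0, -0.001]]
wrist_force: [-0.1, 0.5, 0.1]
opening: 33.8
```

```bash
python3 -c "
from h import *
go(450.5,192.3,8,19.3)
"
```

```text
t 31.77 pos [450.2 192.5   8.4] psi -160.68 open 33.8 F [-0.1  0.5  0.1] j6 -1.67
tilt -1.0 roll 0.02  then shift (after roll) [ 0.4  0.2 -0.2]  (before roll) [ 0.4  0.2 -0.2]
```

drive_tool --rows '[{"x":0,"y":0,"z":0,"roll":0,"fingers":28},{"x":0,"y":0,"z":0,"roll":0,"fingers":20},{"x":0,"y":0,"z":0,"roll":0,"fingers":12},{"x":0,"y":0,"z":0,"roll":0,"fingers":12},{"x":0,"y":0,"z":0,"roll":0,"fingers":12},{"x":0,"y":0,"z":0,"roll":0,"fingers":12},{"x":0,"y":0,"z":0,"roll":0,"fingers":12},{"x":-10,"y":0,"z":0,"roll":0,"fingers":12},{"x":-20,"y":0,"z":0,"roll":0,"fingers":12},{"x":-25,"y":0,"z":0,"roll":5.6,"fingers":12},{"x":0,"y":0,"z":0,"roll":6,"fingers":12},{"x":0,"y":0,"z":0,"roll":6,"fingers":12},{"x":0,"y":0,"z":0,"roll":6,"fingers":12},{"x":0,"y":0,"z":0,"roll":0,"fingers":12}]'

```text
clock: 32.93
eef_pos: [449.6, 192.3, 63.5]
orientation: [[-0.0, -0.077, -0.997], [0.0, -0.997, 0.077], [-1.0, -0.0, 0.0]]
wrist_force: [-0.7, 0.0, -0.9]
opening: 17.2
```

```bash
python3 -c "
from h import *
go(508.9,-286.4,63,-4.35)
s=snapshot('scene'); x,y=(330,120)
cv2.imwrite('pics/l.png',cv2.resize(s['color'][y:y+130,x:x+150],None,fx=4,fy=4))
"
```

```text
t 32.93 pos [449.6 192.3  63.5] psi 175.57 open 17.2 F [-0.7  0.  -0.9] j6 -1.25
tilt -1.0 roll -0.08  then shift (after roll) [  0.5 472.8 -95.4]  (before roll) [  0.5 472.7 -96.1]
```

View pics/l.png

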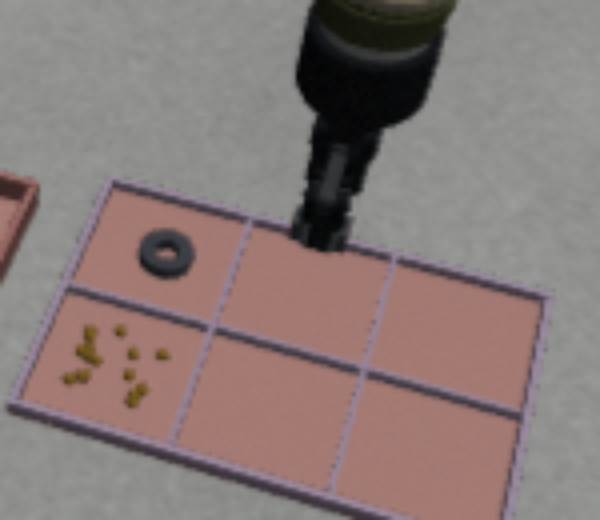

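Tube held. On to its place.

drive_tool --rows '[{"x":-3,"y":20,"z":-4,"roll":0,"fingers":12},{"x":0,"y":36,"z":-7.5,"roll":0,"fingers":12},{"x":0,"y":36,"z":-7.5,"roll":0,"fingers":12},{"x":0,"y":36,"z":-7.5,"roll":0,"fingers":12},{"x":0,"y":36,"z":-7.5,"roll":0,"fingers":12},{"x":0,"y":36,"z":-7.5,"roll":0,"fingers":12},{"x":0,"y":36,"z":-7.5,"roll":0,"fingers":12},{"x":0,"y":36,"z":-7.5,"roll":0,"fingers":12},{"x":0,"y":36,"z":-7.5,"roll":0,"fingers":12},{"x":0,"y":36,"z":-7.5,"roll":0,"fingers":12},{"x":0,"y":36,"z":-7.5,"roll":0,"fingers":12},{"x":0,"y":36,"z":-7.5,"roll":0,"fingers":12},{"x":0,"y":36,"z":-7.5,"roll":0,"fingers":12},{"x":0,"y":20,"z":-1,"roll":0,"fingers":12},{"x":10,"y":0,"z":0,"roll":0,"fingers":12},{"x":14,"y":0,"z":0,"roll":0,"fingers":12},{"x":10,"y":0,"z":0,"roll":0,"fingers":12},{"x":0,"y":0,"z":0,"roll":0,"fingers":12},{"x":0,"y":0,"z":0,"roll":0,"fingers":12},{"x":0,"y":0,"z":0,"roll":0,"fingers":12}]'

```text
clock: 34.65
eef_pos: [509.5, -284.7, 32.3]
orientation: [[-0.0, -0.073, -0.997], [0.0, -0.997, 0.073], [-1.0, -0.0, 0.0]]
wrist_force: [0.3, -0.0, -0.1]
opening: 16.4
```

```bash
python3 -c "
from h import *
go(508.9,-286.4,8.6,-4.35)
"
```

```text
t 34.65 pos [ 509.5 -284.7   32.3] psi 175.81 open 16.4 F [ 0.3 -0.  -0.1] j6 -2.14
tilt -1.0 roll 0.16  then shift (after roll) [23.7  1.7  0.4]  (before roll) [23.7  1.7  0.4]
```

drive_tool --rows '[{"x":7,"y":0.5,"z":0,"roll":0,"fingers":12},{"x":7,"y":0,"z":0,"roll":0,"fingers":12},{"x":3,"y":0,"z":0,"roll":0,"fingers":12},{"x":0,"y":0,"z":0,"roll":0,"fingers":12},{"x":0,"y":0,"z":0,"roll":0,"fingers":12},{"x":0,"y":0,"z":0,"roll":0,"fingers":12},{"x":0,"y":0,"z":0,"roll":0,"fingers":12},{"x":0,"y":0,"z":0,"roll":0,"fingers":12},{"x":0,"y":0,"z":0,"roll":0,"fingers":12}]'

```text
clock: 35.4
eef_pos: [509.4, -286.1, 15.3]
orientation: [[0.0, -0.075, -0.997], [-0.0, -0.997, 0.075], [-1.0, 0.0, -0.0]]
wrist_force: [-0.2, 0.4, -0.8]
opening: 16.6
```

```bash
python3 -c "
from h import *
go(508.9,-286.4,8.6,-4.35)
"
```

```text
t 35.4 pos [ 509.4 -286.1   15.3] psi 175.71 open 16.6 F [-0.2  0.4 -0.8] j6 -2.15
tilt -1.0 roll 0.06  then shift (after roll) [6.7 0.3 0.5]  (before roll) [6.7 0.3 0.5]
```

drive_tool --rows '[{"x":3,"y":0.3,"z":0.3,"roll":0,"fingers":12},{"x":2,"y":0,"z":0,"roll":0,"fingers":12},{"x":1,"y":0,"z":0,"roll":0,"fingers":12},{"x":0.6,"y":0,"z":0,"roll":0,"fingers":12},{"x":0,"y":0,"z":0,"roll":0,"fingers":12},{"x":0,"y":0,"z":0,"roll":0,"fingers":12},{"x":0,"y":0,"z":0,"roll":0,"fingers":12},{"x":0,"y":0,"z":0,"roll":0,"fingers":12}]'

```text
clock: 36.07
eef_pos: [508.7, -286.1, 8.5]
orientation: [[-0.0, -0.075, -0.997], [0.0, -0.997, 0.075], [-1.0, -0.0, 0.0]]
wrist_force: [-1.4, 0.7, 2.9]
opening: 17.0
```

drive_tool --rows '[{"x":-0.2,"y":0,"z":0,"roll":0,"fingers":18},{"x":0,"y":0,"z":0,"roll":0,"fingers":20},{"x":0,"y":0,"z":0,"roll":0,"fingers":24},{"x":0,"y":0,"z":0,"roll":0,"fingers":30},{"x":0,"y":0,"z":0,"roll":0,"fingers":34},{"x":-8,"y":0,"z":0,"roll":0,"fingers":36},{"x":-20,"y":0,"z":0,"roll":0,"fingers":40},{"x":-25,"y":0,"z":0,"roll":0,"fingers":50},{"x":-8,"y":-20,"z":0,"roll":0,"fingers":50},{"x":0,"y":-36,"z":4,"roll":0,"fingers":50},{"x":0,"y":-36,"z":10,"roll":0,"fingers":50},{"x":0,"y":-36,"z":10,"roll":0,"fingers":50},{"x":0,"y":-36,"z":10,"roll":0,"fingers":50},{"x":0,"y":-36,"z":10,"roll":0,"fingers":50},{"x":0,"y":-36,"z":10,"roll":0,"fingers":50},{"x":0,"y":-36,"z":10,"roll":0,"fingers":50},{"x":0,"y":-36,"z":10,"roll":0,"fingers":50},{"x":0,"y":-30,"z":10,"roll":0,"fingers":50},{"x":0,"y":-30,"z":5,"roll":0,"fingers":50},{"x":0,"y":0,"z":0,"roll":0,"fingers":50}]'

```text
clock: 37.73
eef_pos: [446.5, 91.6, 70.4]
orientation: [[0.0, -0.069, -0.998], [0.002, -0.998, 0.069], [-1.0, -0.002, -0.0]]
wrist_force: [0.1, -0.3, -1.1]
opening: 49.9
```

```bash
python3 -c "
from h import *
go(446.6,96.6,40,-4.35)
"
```

```text
t 37.73 pos [446.5  91.6  70.4] psi 176.04 open 49.9 F [ 0.1 -0.3 -1.1] j6 -1.48
tilt -1.0 roll 0.39  then shift (after roll) [30.4 -4.9  0.3]  (before roll) [30.4 -4.9  0.3]
```

drive_tool --rows '[{"x":10,"y":-5,"z":0,"roll":0.2,"fingers":50},{"x":15,"y":0,"z":0,"roll":0,"fingers":50},{"x":10,"y":0,"z":0,"roll":0,"fingers":50},{"x":0,"y":0,"z":0,"roll":0,"fingers":50},{"x":0,"y":0,"z":0,"roll":0,"fingers":50},{"x":0,"y":0,"z":0,"roll":0,"fingers":50},{"x":0,"y":0,"z":0,"roll":0,"fingers":50},{"x":0,"y":0,"z":0,"roll":0,"fingers":50}]'

```text
clock: 38.4
eef_pos: [448.8, 92.1, 35.3]
orientation: [[0.001, -0.079, -0.997], [0.0, -0.997, 0.079], [-1.0, -0.0, -0.001]]
wrist_force: [-0.2, 0.2, 0.0]
opening: 50.0
```

```bash
python3 -c "
from h import *
go(446.6,96.6,6,-4.35)
angs()
HZ=9.5
look('m')
"
```

```text
t 38.4 pos [448.8  92.1  35.3] psi 175.47 open 50.0 F [-0.2  0.2  0. ] j6 -1.46
tilt -1.0 roll -0.18  then shift (after roll) [29.3 -4.3  2.6]  (before roll) [29.3 -4.3  2.6]
c [  -0.  -101.2] ang -89.56 ell 0.8
c [  -1.3 -144.3] ang -83.02 ell 8.1
c [ 0.5 99.4] ang 90.0 ell 0.4
c [-1.1 -0.1] ang 89.51 ell 179.6
c [ 0.1 56.1] ang -65.69 ell 24.4
c [  0.6 143.7] ang -36.57 ell 53.0
top tray xy rect [   0.  -101.2] mom [  -0.  -101.2] size [40.3 18.6] ang 89.6
top tray xy rect [  -1.3 -144.1] mom [  -1.3 -144.2] size [29.9 32.6] ang 0.1
top tray xy rect [ 0.5 99.4] mom [ 0.5 99.4] size [36.8 18.6] ang 89.6
top tray xy rect [-0.8  0.2] mom [-1.2 -0.1] size [37.6 55.8] ang 3.3
top tray xy rect [ 0. 56.] mom [ 0.1 56.1] size [36.  37.7] ang 27.0
top tray xy rect [  0.6 143.5] mom [  0.5 143.7] size [30.  30.1] ang 0.7
scene tray xy rect [111.4 -67.5] mom [109.9 -72.7] size [54.  14.2] ang 89.6
scene tray xy rect [-1.00e-01  1.43e+02] mom [  0.2 143.1] size [31.  35.8] ang 89.6
scene tray xy rect [-1.4 98. ] mom [-1.3 98.4] size [28.2 40.1] ang 0.9
scene tray xy rect [ 0.9 56.1] mom [ 1.6 56. ] size [42.1 36.2] ang 28.4
scene tray xy rect [ 0.1 -0.3] mom [-0.2 -0.3] size [58.6 44.5] ang 75.0
scene tray xy rect [  -1.4 -102.3] mom [  -1.4 -101.9] size [43.4 27.4] ang 90.0
scene tray xy rect [  -4.  -141.6] mom [  -2.7 -142.8] size [43.4 29.3] ang 30.3
scene tray xy rect [-110.8   67.9] mom [-109.8   76.3] size [137.9  17.4] ang 90.0
```

View pics/m_scene.png

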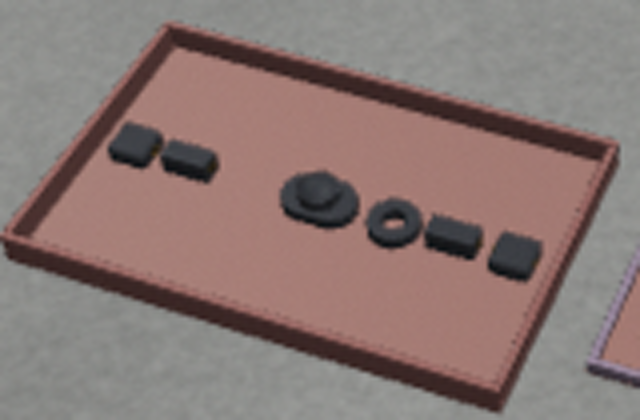

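drive_tool --rows '[{"x":10,"y":-4,"z":1.7,"roll":0,"fingers":50},{"x":10,"y":0,"z":0,"roll":0,"fingers":50},{"x":8.5,"y":0,"z":0,"roll":0,"fingers":50},{"x":0,"y":0,"z":0,"roll":0,"fingers":50},{"x":0,"y":0,"z":0,"roll":0,"fingers":50},{"x":0,"y":0,"z":0,"roll":0,"fingers":50},{"x":0,"y":0,"z":0,"roll":0,"fingers":50},{"x":0,"y":0,"z":0,"roll":0,"fingers":50}]'

```text
clock: 39.22
eef_pos: [447.2, 96.5, 6.7]
orientation: [[0.001, -0.078, -0.997], [0.0, -0.997, 0.078], [-1.0, -0.0, -0.001]]
wrist_force: [-0.1, 0.3, -0.5]
opening: 49.9
```

```bash
python3 -c "
from h import *
go(446.6,96.6,6,-4.35)
"
```

```text
t 39.22 pos [447.2  96.5   6.7] psi 175.51 open 49.9 F [-0.1  0.3 -0.5] j6 -1.46
tilt -1.0 roll -0.14  then shift (after roll) [ 0.7 -0.   0.6]  (before roll) [ 0.7 -0.   0.6]
```

drive_tool --rows '[{"x":0.4,"y":0,"z":0.4,"roll":0,"fingers":42},{"x":0,"y":0,"z":0,"roll":0,"fingers":36},{"x":0,"y":0,"z":0,"roll":0,"fingers":31},{"x":0,"y":0,"z":0,"roll":0,"fingers":31},{"x":0,"y":0,"z":0,"roll":0,"fingers":31},{"x":0,"y":0,"z":0,"roll":0,"fingers":31},{"x":0,"y":0,"z":0,"roll":0,"fingers":31},{"x":-10,"y":0,"z":0,"roll":0,"fingers":31},{"x":-20,"y":0,"z":0,"roll":0,"fingers":31},{"x":-25,"y":0,"z":0,"roll":0,"fingers":31},{"x":0,"y":0,"z":0,"roll":0,"fingers":31},{"x":0,"y":0,"z":0,"roll":0,"fingers":31},{"x":0,"y":0,"z":0,"roll":0,"fingers":31}]'

```text
clock: 40.3
eef_pos: [446.1, 96.5, 60.5]
orientation: [[0.0, -0.078, -0.997], [0.0, -0.997, 0.078], [-1.0, -0.0, -0.0]]
wrist_force: [0.1, 0.1, -0.6]
opening: 35.0
```

```bash
python3 -c "
from h import *
go(512.2,-242.5,63,-4.35)
s=snapshot('scene'); x,y=(330,120)
cv2.imwrite('pics/n.png',cv2.resize(s['color'][y:y+130,x:x+150],None,fx=4,fy=4))
"
```

```text
t 40.3 pos [446.1  96.5  60.5] psi 175.51 open 35.0 F [ 0.1  0.1 -0.6] j6 -1.46
tilt -1.0 roll -0.14  then shift (after roll) [ -2.5 333.  -91.6]  (before roll) [ -2.5 332.8 -92.4]
```

View pics/n.png

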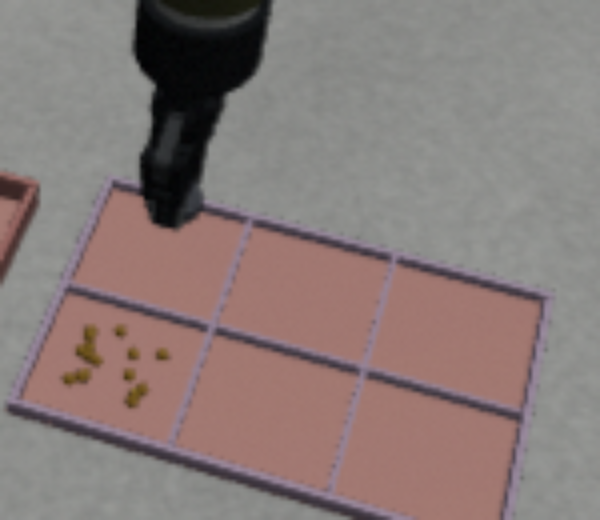

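```bash
python3 -c "
from h import *
s=snapshot('top'); x,y=(230,200)
cv2.imwrite('pics/o.png',cv2.resize(s['color'][y:y+110,x:x+130],None,fx=5,fy=5))
go(512.2,-242.5,63,-4.35)
"
```

```text
t 40.4 pos [445.3  96.5  59.8] psi 175.51 open 34.9 F [ 0.1  0.1 -0.4] j6 -1.46
tilt -1.0 roll -0.14  then shift (after roll) [ -3.3 332.9 -92.4]  (before roll) [ -3.3 332.7 -93.2]
```

View pics/o.png

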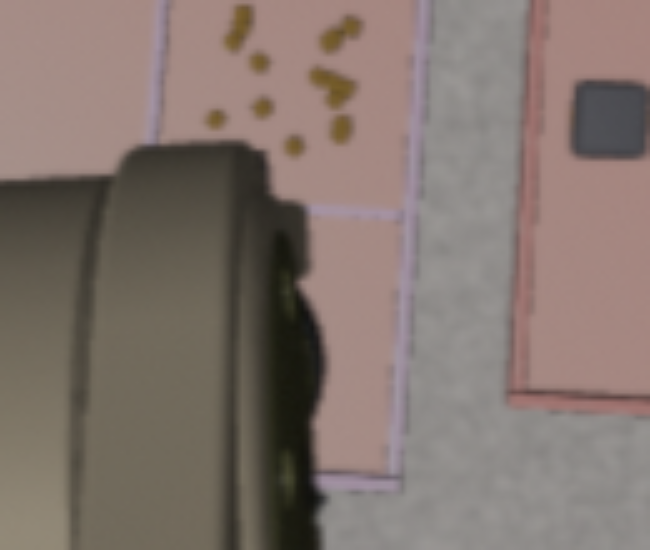

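Occluded from above; go to the place and judge there. The row path crosses 60 mm up, clear of all.

drive_tool --rows '[{"x":-3,"y":20,"z":-5,"roll":0,"fingers":31},{"x":0,"y":36,"z":-10,"roll":0,"fingers":31},{"x":0,"y":36,"z":-10,"roll":0,"fingers":31},{"x":0,"y":36,"z":-10,"roll":0,"fingers":31},{"x":0,"y":36,"z":-10,"roll":0,"fingers":31},{"x":0,"y":36,"z":-10,"roll":0,"fingers":31},{"x":0,"y":36,"z":-10,"roll":0,"fingers":31},{"x":0,"y":36,"z":-10,"roll":0,"fingers":31},{"x":0,"y":36,"z":-10,"roll":0,"fingers":31},{"x":0,"y":25,"z":-8,"roll":0,"fingers":31},{"x":0,"y":0,"z":0,"roll":0,"fingers":31},{"x":5,"y":0,"z":0,"roll":0,"fingers":31},{"x":10,"y":0,"z":0,"roll":0,"fingers":31},{"x":10,"y":0,"z":0,"roll":0,"fingers":31},{"x":0,"y":0,"z":0,"roll":0,"fingers":31},{"x":0,"y":0,"z":0,"roll":0,"fingers":31},{"x":0,"y":0,"z":0,"roll":0,"fingers":31},{"x":0,"y":0,"z":0,"roll":0,"fingers":31}]'

```text
clock: 41.9
eef_pos: [513.3, -242.3, 39.1]
orientation: [[0.001, -0.077, -0.997], [-0.0, -0.997, 0.077], [-1.0, 0.0, -0.001]]
wrist_force: [-0.6, -0.1, 0.4]
opening: 34.9
```

```bash
python3 -c "
from h import *
go(512.2,-242.5,6.8,-4.35)
s=snapshot('scene')
cv2.imwrite('pics/p.png',cv2.resize(s['color'][130:235,185:345],None,fx=5,fy=5,interpolation=cv2.INTER_CUBIC))
s=snapshot('top')
cv2.imwrite('pics/q.png',cv2.resize(s['color'][170:290,380:520],None,fx=5,fy=5,interpolation=cv2.INTER_CUBIC))
"
```

```text
t 41.9 pos [ 513.3 -242.3   39.1] psi 175.57 open 34.9 F [-0.6 -0.1  0.4] j6 -2.08
tilt -1.0 roll -0.08  then shift (after roll) [32.3  0.3  1.1]  (before roll) [32.3  0.3  1.1]
```

View pics/p.png

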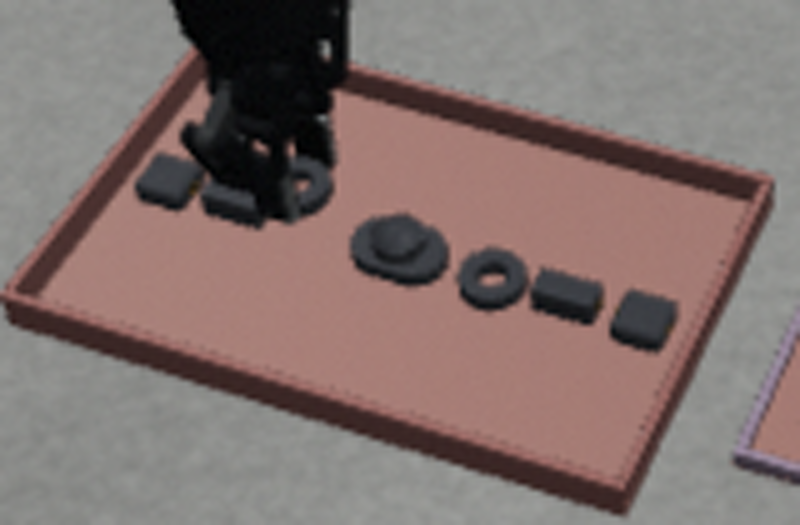

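View pics/q.png

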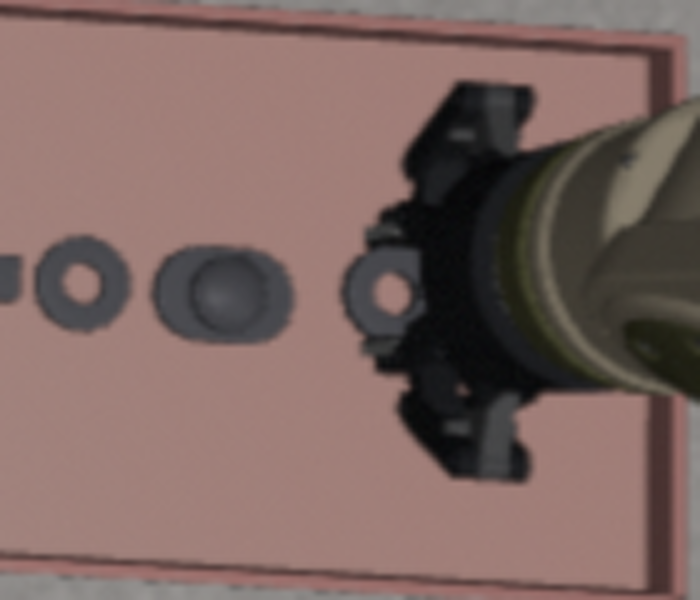

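```bash
python3 -c "
from h import *
s=snapshot('top')
print(onz(s,[[448.3,228.6]],36.6), onz(s,[[458.3,228.3]],42)); go(512.2,-242.5,6.8,-4.35)
i=s['color'][228,440:470,2]; print(i)
"
```

```text
[[ 512.88355854 -225.89416969]] [[ 512.89341447 -243.24309254]]
t 42.05 pos [ 513.4 -242.7   39.3] psi 175.54 open 34.7 F [-0.7  0.3 -0. ] j6 -2.08
tilt -1.0 roll -0.11  then shift (after roll) [32.5 -0.2  1.3]  (before roll) [32.5 -0.2  1.3]
[159 161 161 161 161 161 158 137  79  56  72  73  73  73  91 130 157 160
 160 161 158 135  68  38  34  17  11  12  12  14]
```

drive_tool --rows '[{"x":10,"y":-0.3,"z":1,"roll":0,"fingers":31},{"x":8,"y":0,"z":0,"roll":0,"fingers":31},{"x":6,"y":0,"z":0,"roll":0,"fingers":31},{"x":3,"y":0,"z":0,"roll":0,"fingers":31},{"x":0,"y":0,"z":0,"roll":0,"fingers":31},{"x":0,"y":0,"z":0,"roll":0,"fingers":31},{"x":0,"y":0,"z":0,"roll":0,"fingers":31},{"x":0,"y":0,"z":0,"roll":0,"fingers":31},{"x":0,"y":0,"z":0,"roll":0,"fingers":31},{"x":0,"y":0,"z":0,"roll":0,"fingers":31}]'

```text
clock: 42.88
eef_pos: [512.2, -242.5, 12.1]
orientation: [[0.001, -0.078, -0.997], [-0.0, -0.997, 0.078], [-1.0, 0.0, -0.001]]
wrist_force: [1.0, 0.6, 0.1]
opening: 34.8
```

```bash
python3 -c "
from h import *
go(512.2,-242.3,6.8,-4.35)
"
```

```text
t 42.88 pos [ 512.2 -242.5   12.1] psi 175.51 open 34.8 F [1.  0.6 0.1] j6 -2.08
tilt -1.0 roll -0.14  then shift (after roll) [ 5.3 -0.2  0. ]  (before roll) [ 5.3 -0.2  0. ]
```

drive_tool --rows '[{"x":2,"y":-0.2,"z":0,"roll":0,"fingers":31},{"x":1.5,"y":0,"z":0,"roll":0,"fingers":31},{"x":1,"y":0,"z":0,"roll":0,"fingers":31},{"x":0.5,"y":0,"z":0,"roll":0,"fingers":31},{"x":0,"y":0,"z":0,"roll":0,"fingers":31},{"x":0,"y":0,"z":0,"roll":0,"fingers":31},{"x":0,"y":0,"z":0,"roll":0,"fingers":31}]'

```text
clock: 43.47
eef_pos: [512.0, -242.1, 6.8]
orientation: [[0.0, -0.078, -0.997], [0.0, -0.997, 0.078], [-1.0, -0.0, -0.0]]
wrist_force: [-1.0, 0.5, 0.1]
opening: 35.0
```

drive_tool --rows '[{"x":0.5,"y":0,"z":0,"roll":0,"fingers":31},{"x":0.4,"y":0,"z":0,"roll":0,"fingers":31},{"x":0,"y":0,"z":0,"roll":0,"fingers":31},{"x":0,"y":0,"z":0,"roll":0,"fingers":31},{"x":0,"y":0,"z":0,"roll":0,"fingers":31}]'

```text
clock: 43.88
eef_pos: [512.1, -242.2, 6.4]
orientation: [[0.0, -0.078, -0.997], [-0.0, -0.997, 0.078], [-1.0, 0.0, -0.0]]
wrist_force: [-1.2, 0.8, 5.6]
opening: 35.2
```

Contact; release, rise, and withdraw beyond the tray.

drive_tool --rows '[{"x":-0.2,"y":0,"z":0,"roll":0,"fingers":35},{"x":0,"y":0,"z":0,"roll":0,"fingers":37},{"x":0,"y":0,"z":0,"roll":0,"fingers":40},{"x":0,"y":0,"z":0,"roll":0,"fingers":46},{"x":0,"y":0,"z":0,"roll":0,"fingers":52},{"x":-8,"y":0,"z":0,"roll":0,"fingers":52},{"x":-20,"y":0,"z":0,"roll":0,"fingers":52},{"x":-30,"y":0,"z":0,"roll":0,"fingers":52},{"x":-20,"y":-20,"z":0,"roll":0,"fingers":52},{"x":0,"y":-36,"z":0,"roll":0,"fingers":52},{"x":0,"y":-36,"z":0,"roll":0,"fingers":52},{"x":0,"y":-36,"z":0,"roll":0,"fingers":52},{"x":0,"y":-36,"z":0,"roll":0,"fingers":52},{"x":0,"y":-36,"z":0,"roll":0,"fingers":52},{"x":0,"y":-36,"z":0,"roll":0,"fingers":52},{"x":0,"y":-36,"z":0,"roll":0,"fingers":52},{"x":0,"y":-36,"z":0,"roll":0,"fingers":52},{"x":0,"y":-36,"z":0,"roll":0,"fingers":52},{"x":0,"y":-36,"z":0,"roll":0,"fingers":52},{"x":0,"y":-20,"z":0,"roll":0,"fingers":52}]'

```text
clock: 45.55
eef_pos: [543.3, 160.2, 84.9]
orientation: [[0.001, -0.075, -0.997], [0.001, -0.997, 0.075], [-1.0, -0.001, -0.001]]
wrist_force: [0.7, -0.5, -0.7]
opening: 52.0
```

```bash
python3 -c "
from h import *
look('z')
angs()
go(500,150,90,-4.35)
"
```

```text
top tray xy rect [   0.  -100.7] mom [-1.000e-01 -1.008e+02] size [17.8 39.1] ang 0.2
top tray xy rect [  -1.5 -144. ] mom [  -1.3 -144.1] size [31.5 29.4] ang 89.4
top tray xy rect [ -0.6 -55.7] mom [ -0.5 -55.3] size [35.6 37.1] ang 3.3
top tray xy rect [ 0.5 99.6] mom [ 0.4 99.6] size [17.8 36.2] ang 0.2
top tray xy rect [-1.   0.3] mom [-1.1  0.1] size [54.4 36.9] ang 88.9
top tray xy rect [ 0.5 55.9] mom [ 0.1 56.2] size [35.6 35.8] ang 2.1
top tray xy rect [  0.6 143.7] mom [  0.6 143.8] size [29.2 29.1] ang 0.1
scene tray xy rect [111.4 -67.8] mom [110.  -72.8] size [53.4 14.2] ang 89.4
scene tray xy rect [1.00e-01 1.43e+02] mom [  0.2 143.1] size [31.  35.4] ang 89.9
scene tray xy rect [-1.3 98.2] mom [-1.2 98.4] size [39.8 27.5] ang 90.0
scene tray xy rect [ 1.  56.2] mom [ 1.6 56.1] size [42.  36.2] ang 28.1
scene tray xy rect [ 0.2 -0.3] mom [-0.1 -0.3] size [58.6 44.4] ang 74.6
scene tray xy rect [  0.9 -55.9] mom [  1.2 -55.6] size [42.5 35.9] ang 40.3
scene tray xy rect [  -1.3 -102.2] mom [  -1.3 -101.8] size [43.7 26.8] ang 88.6
scene tray xy rect [  -1.7 -144.6] mom [  -2.6 -142.8] size [36.7 34.4] ang 87.5
scene tray xy rect [-110.8   67.9] mom [-109.8   76.4] size [137.9  17.2] ang 89.8
c [  -0.  -100.8] ang -89.28 ell 1.0
c [  -1.2 -144.1] ang -80.95 ell 8.3
c [ -0.4 -55.3] ang -72.45 ell 17.5
c [ 0.5 99.6] ang -89.58 ell 0.7
c [-1.1  0.1] ang 89.53 ell 179.5
c [ 0.2 56.2] ang -64.91 ell 25.4
c [  0.6 143.7] ang -29.49 ell 60.6
t 45.7 pos [543.3 158.2  84.5] psi 175.7 open 52.0 F [ 1.1  0.1 -0.9] j6 -1.35
tilt -1.0 roll 0.05  then shift (after roll) [-5.5 11.4 42.5]  (before roll) [-5.5 11.4 42.6]
```

View pics/z_top.png

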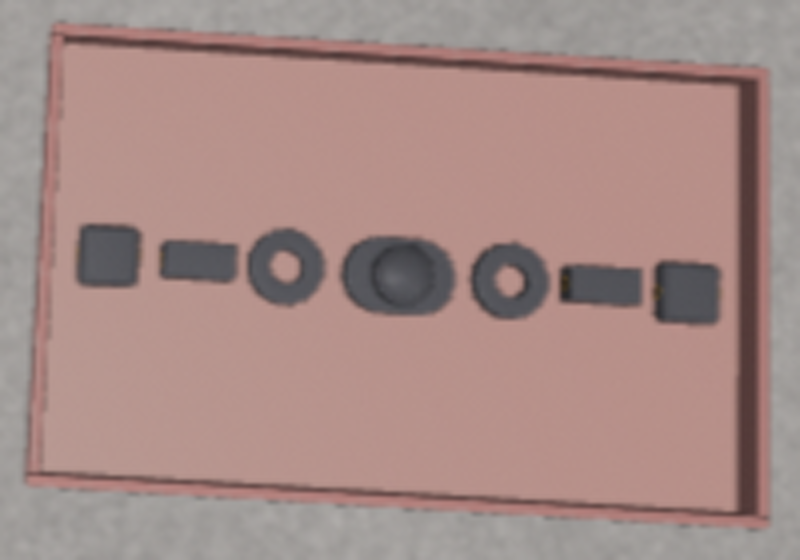

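View pics/z_scene.png

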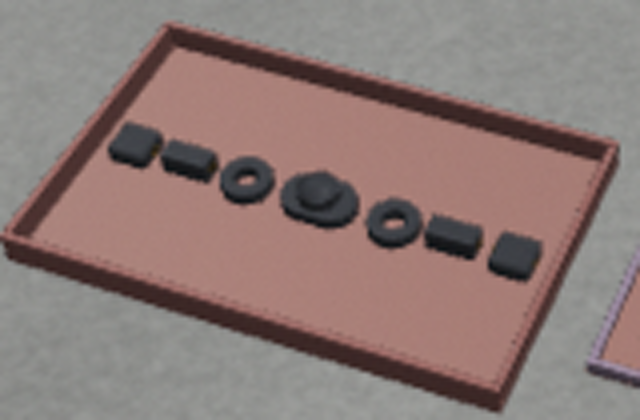

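```bash
python3 -c "
from h import *
print(ticket.sign_off())"
```

```text
the job is handed in; nothing more can be done
None
```

The necklace layout is finished and handed in at about 46 s of the 115 s allowed. I laid the pieces in the order asked: oval in the middle, domed stone on it, then square, tube and ring as the mirror of the left half.

Last checks, from the pictures taken just before hand-in, with the gripper clear of everything:

| Piece | Distance along the row from the middle (its laid twin) | Off the row line | Turn |
|---|---|---|---|
| Oval | about 0 mm | about 1 mm towards the robot | within 1° of the row |
| Dome | within about 1 mm of the oval's centre | – | – |
| Square | about 143.3 mm right (143.9) | about 1 mm towards the robot | in line with the tray |
| Tube | about 99.6 mm right (99.9) | under 0.5 mm | within 1° of the row |
| Ring | about 55.5 mm right (56.2) | about 0.5 mm | round, lies flat |

- **Laid beads:** the three on the left did not measurably move.
- **Mended:** my first laying of the oval was 1.7 mm off along the row, so I took hold of it again and shifted it before setting the dome.
- **Disagreement:** the two cameras disagree with each other by up to about 2 mm. I relied on the top view; the oblique camera gave the same picture within that margin.
- **Forces:** the wrist readings I took stayed under 10 N, and nothing fell off the worktop.

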